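# Unlock the vise and set the painted goblet out to dry

### The job

The turned wooden goblet held leaning in the vise is finished: take the mallet, knock the vise's lock pin fully down with it (not with the fingers) and stand the mallet back upright on the bench. Slide the vise's jaw fully open by its knob, ease the goblet's foot out from under the other jaw's lip without forcing it, and lift it clear. Stand it gently and upright on the empty cork coaster on the drying board, its whole foot on the cork, leaving the jaw open and the other things on the bench undisturbed.

Things in the scene. Friction and masses are not known exactly. Their poses are not given: they have to be found in the camera images.
- vise: Holding vise fixed to the bench: grey base plate 130 x 260 mm carrying a leaning steel bed with two wooden jaws. Origin on the bench below the clamped goblet's foot centre; z up, y the level direction in which the sliding jaw opens (base from y = -75 to 185 mm).
- bed: The vise's leaning bed. Origin on its surface under the clamped goblet's foot centre, 50 mm above the bench. z: its normal, leaning 0.38 rad (22 deg) to vise -x, roughly towards the robot; y: opening direction, level; x: up the slope. A 7 mm high ledge along x = -30.5 mm, on the low side, keeps the foot from sliding off, so with the jaw open the goblet still stands steadily.
- fixed_lip (a point): Edge of the fixed jaw's lip, underside, at (0, -22.3, 12) mm of the bed, axes as the bed's. The lip is 10 mm thick and overhangs the fixed jaw's face (at bed y = -30.3) by 8 mm, covering the goblet's foot by 8 mm: even with the jaw open the goblet cannot be lifted straight out; it must first slide at least 9 mm (better 14) along +y.
- mallet: Wooden carver's mallet, 126 mm tall, about 0.35 kg, standing upright on its round head with the handle up. Origin at the centre of the head's flat end (the striking face, below), z along the axis to the handle's top. Head 44 mm in diameter, 0 to 56 mm; handle 22 mm in diameter, 62 to 122 mm up (grip here).
- pin (a joint): Travel of the steel lock pin down into the bed, along bed -z, m: 0 up (locked), 0.016 fully down. About 10 N of friction plus a light spring (200 N/m) resist it, and it stays where it is driven. Inside the bed it blocks the jaw, which can open only 4 mm until the pin is down about 14.5 mm; then the jaw slides over it.
- pin_top (a point): Centre of the lock pin's flat top: a bright pin 16 mm in diameter, standing 18 mm proud of the bed when up, 2 mm when down, at bed (0, 140) mm, 50 mm beyond the knob's axis (the knob's top is 50 mm higher than the raised pin's). Moves with the pin; axes as the bed's.
- jaw (a joint): Travel of the sliding jaw along vise +y, m: 0 closed on the goblet's foot, 0.045 fully open against its stop. The jaw mirrors the fixed one (lip over the foot; block from bed y = 30 to 105 mm when closed, 22 mm high). It slides with a friction of about 7 N and stays where it is left.
- jaw_knob (a point): Grip point of the jaw's knob: a dark round upright wooden knob, 24 mm in diameter, its axis along the bed's normal, 90 mm along +y from the clamped goblet's axis. The 24 mm part reaches from 16 mm below this point to 12 mm above it, the knob's top is 16 mm above it, the jaw's top 30 mm below it. Moves with the jaw; axes as the bed's.
- goblet: The finished goblet, solid turned wood with a fixed domed lid, about 0.2 kg, 106 mm tall. Origin at the centre of its foot's underside, z along its axis to the top. Round foot 60 mm in diameter and 9 mm thick; stem 24 mm from 16 to 32 mm up; bowl 48 mm in diameter, straight from 44 to 82 mm up (grip here); dome and small finial above. Starts with its foot on the vise's bed, leaning with it.
- coaster: Fixed flat cork coaster, the empty place on the drying board: 90 mm in diameter, 4 mm thick, lying on the board. Origin at the centre of its underside (its top is 4 mm higher).
- board: Fixed plywood drying board 310 x 110 x 15 mm with three places in a row along its x, 95 mm apart: the coaster and two finished goblets, in any order. Origin at the centre of its underside.
- goblet_a: Finished goblet of the same shape standing on the board; leave it. Origin under its foot.
- goblet_b: Another finished goblet standing on the board; leave it. Origin under its foot.
- bottle: Grey glue bottle, 44 mm in diameter, 120 mm tall; leave it. Origin under its base.

How it is judged:
By the outcome, as a careful person would: the job done as asked, in the order asked, and still so for the second after the job is handed in, with the robot touching nothing.
It also fails if it takes over 69 s, if anything falls off the work surface, if the arm or the gripper's body presses on something with over 40 N, if the wrist force passes 120 N, or if a joint passes its speed limit or range.

### The arm

A 6-joint arm with a two-finger parallel gripper is mounted at the origin on the work surface. World frame = base frame: x ahead of the robot, y to its left, z up, the work surface at z = 0. Lengths are in m, angles in rad, forces in N, time in s.
With the tool pointing down it reaches from about 0.375 to 0.9 m from the base axis. Payload 3.1 kg.
Tool frame: the origin (TCP) lies at the very end of the fingers, on their centre line; the grasp point (between the pads) lies 19 mm behind it; z points along the fingers, y is the direction in which the jaws open and shut (so a half turn about z gives the same grasp; the last joint's range is limited). The gripper opens to 85 mm and grips with 20 to 120 N. Pads are 22 mm wide; open, the fingers measure 114 mm over their backs; the gripper's body (76 mm by 85 mm) begins 54 mm behind the grasp point. The pads swing forward as they close: fully open they stand 13 mm farther back than shut.
Start: joints at [1.169, 0.527, 1.433, -0, 1.181, -0.178], TCP at [0.138, 0.61, 0.231] pointing down, gripper open.
Joint ranges: [-3.08, 3.08], [-0.75, 2.2], [0.22, 2.44], [-1.43, 4.57], [0, 2.65], [-2.85, 2.85]. Speed limits (rad/s): [2.79, 2.79, 3.14, 3.14, 3.14, 3.14].

### API

Orientations are given as a unit quaternion [x, y, z, w].
In Python, from station import manip gives the robot as it stands.
- The arm moves only by the tool send_rows, never from a script. Its argument "motion" is a list of rows, each an object with "gripper": the finger opening in mm, from 0 to 85.4; "travel": the shift along the tool's x, y, z in mm, a list of three; "rotation": the turn, a rotation vector about the tool's x, y, z in degrees, a list of three. In form: [{"gripper": gripper, "travel": [x, y, z], "rotation": [ax, ay, az]}, ...]. A call has 1 to 12 rows; each row shifts and turns the commanded pose from where the row before left it, along the tool's axes as they then stand; what a row does not reach is not made up. A row lasts 1/12 s, in which the tool goes at most 41.7 mm and 7.16 degrees, less where a joint would pass 70% of its speed; a pose out of reach is approached as far as the arm can. A call is refused whole if a number of a shift passes 41.7 or a number of a turn 7.16, either way. A call with a gripper value outside its range is refused whole. The fingers move at their own pace and stop on an object; "newtons" is the grip in N (left out, the last holds). Time passes only in rows, so rows that do not move let the fingers close. It gives the time, the measured TCP pose, the force and the opening at its end, in the units of the state.
- manip.sense(): the state, without advancing time (a new reading comes with each control period).
- manip.snapshot(name): name is "scene" or "top" or "wrist"; returns the picture (384x512x3 uint8, red, green, blue); there is no depth.
- manip.calibration(name): a dict with "fx", "fy", "cx", "cy" (pixels), "k1" (the pictures are not rectified: a ray, as slopes to the right and down, at radius r is drawn at 1 + k1 r^2 times it, then the intrinsics apply), "cam_to_world" (4x4, takes a point from camera to world coordinates). Camera axes: x right, y down, z forward; pixel columns grow to the right and rows downward; lengths in m; the calibration is good to about 2 mm. A picture is of the moment at which its call begins: read the wrist's pose just before it. calibration takes no time and is no camera call; for the wrist camera it gives the pose at the moment of the call.
- manip.sign_off(): hands the job in, once; it reports no verdict.
The state is a dict: "t": time; "q": joint angles; "qd": joint speeds; "tau": joint torques, N m; "tcp_pos": TCP position; "tool_rot": TCP orientation; "force": force on the tool from outside, world axes, zero at the start; "ft_torque": the same for the moment, N m; "finger_gap": opening from 0.0 (shut) to 1.0 (fully open).
Only numpy, scipy, OpenCV 4.12 (cv2) and the standard library are available. Lean on these libraries where they do the work, as an engineer would, in place of code of your own. Each camera call takes 0.05 s, during which the arm holds its last target. There are 200 camera calls.

## Working session

There is one attempt and no reset: what is moved stays moved. The work goes in short steps, Python scripts to look and compute and a tool call to move; the robot and the scene stay as the last step left them, time stands still between calls to the robot, and variables do not carry over. Pictures are saved under pics/ and viewed, about 8 in all and at most 12, crops included, and the job is handed in when it is done.

Besides the shell and the picture viewer there is one more tool, called after "Emit:" by a JSON object that holds its "name" and its "arguments", one argument or row to a line. send_rows: Moves the arm, as the interface text tells. Its arguments: {"type":"object","properties":{"motion":{"type":"array","items":{"type":"object","properties":{"gripper":{"type":"number"},"travel":{"type":"array","items":{"type":"number"}},"rotation":{"type":"array","items":{"type":"number"}}}}},"newtons":{"type":"number"}},"required":["motion"]}

```bash
mkdir -p pics; ls
python3 - <<'E'
from station import manip
import cv2,numpy as np
print(manip.sense())
for n in ("scene","top"):
    im=manip.snapshot(n); cv2.imwrite(f"pics/{n}0.png",im[...,::-1])
    c=manip.calibration(n); print(n,{k:np.round(v,4).tolist() for k,v in c.items()})
c=manip.calibration("wrist"); print({k:np.round(v,4).tolist() for k,v in c.items()})
E
```

```text
pics
{'t': 0.0, 'q': array([ 1.16950325e+00,  5.28445980e-01,  1.43392033e+00,  8.03457242e-06,
        1.18140028e+00, -1.78525925e-01]), 'qd': array([-9.04125440e-04, -8.91983958e-05, -1.92968642e-04,  8.85808812e-04,
       -1.29519426e-03, -4.84089957e-06]), 'tau': array([-1.52527740e-03, -4.42349482e+01, -1.78023756e+01, -2.98638233e-04,
        8.57886480e-03, -4.57898636e-05]), 'tcp_pos': array([0.13777798, 0.6088816 , 0.23034029]), 'tool_rot': array([ 1.11154864e-01,  9.93802503e-01, -1.04054458e-03, -3.14285920e-04]), 'force': array([ 0.59920698, -0.15560745, -0.22301331]), 'ft_torque': array([ 0.01013051, -0.0250966 ,  0.02714221]), 'finger_gap': 0.9978345728449078}
scene {'fx': 367.1021, 'fy': 367.1021, 'cx': 254.5481, 'cy': 196.9353, 'k1': 0.0399, 'cam_to_world': [[-0.7857, 0.3756, -0.4915, 0.9869], [0.6184, 0.4596, -0.6374, 0.6326], [-0.0135, -0.8048, -0.5934, 0.6309], [0.0, 0.0, 0.0, 1.0]]}
top {'fx': 370.9948, 'fy': 370.9948, 'cx': 255.3117, 'cy': 191.373, 'k1': -0.0405, 'cam_to_world': [[-0.0145, -0.9912, 0.1315, 0.4332], [-0.9998, 0.0165, 0.0147, 0.0354], [-0.0167, -0.1313, -0.9912, 0.7957], [0.0, 0.0, 0.0, 1.0]]}
{'fx': 284.6679, 'fy': 284.6679, 'cx': 253.0538, 'cy': 189.5783, 'k1': -0.0396, 'cam_to_world': [[0.2202, 0.9303, 0.2933, 0.0636], [0.9755, -0.2095, -0.0678, 0.6251], [-0.0017, 0.301, -0.9536, 0.3727], [0.0, 0.0, 0.0, 1.0]]}
```

View pics/scene0.png

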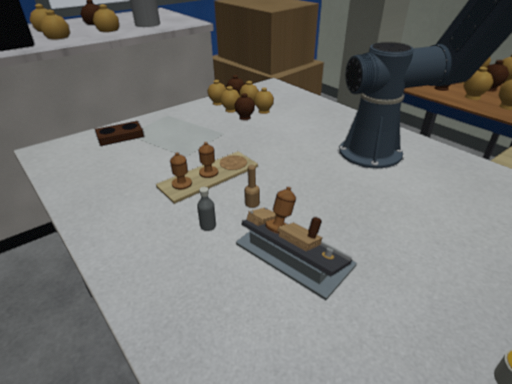

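View pics/top0.png

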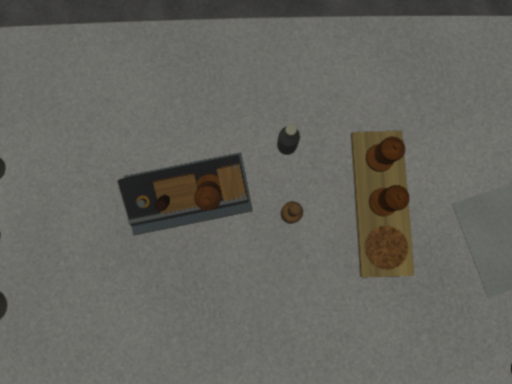

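The scene view shows the vise (270,245), the mallet (252,187), the bottle and the board with its coaster at (234,162). In the top view the vise pin is at (143,201), the mallet at (292,211) and the coaster at (387,247). I'll zoom in for point picking.

Run:
```python
import cv2
s=cv2.imread("pics/scene0.png")[140:300,150:362]; t=cv2.imread("pics/top0.png")[120:290,110:260]
cv2.imwrite("pics/s1.png",cv2.resize(s,(795,600),interpolation=cv2.INTER_CUBIC))
t=cv2.convertScaleAbs(t,alpha=1.8)
cv2.imwrite("pics/t1.png",cv2.resize(t[25:125],(795,530),interpolation=cv2.INTER_CUBIC))
```

```text
(no output)
```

View pics/s1.png

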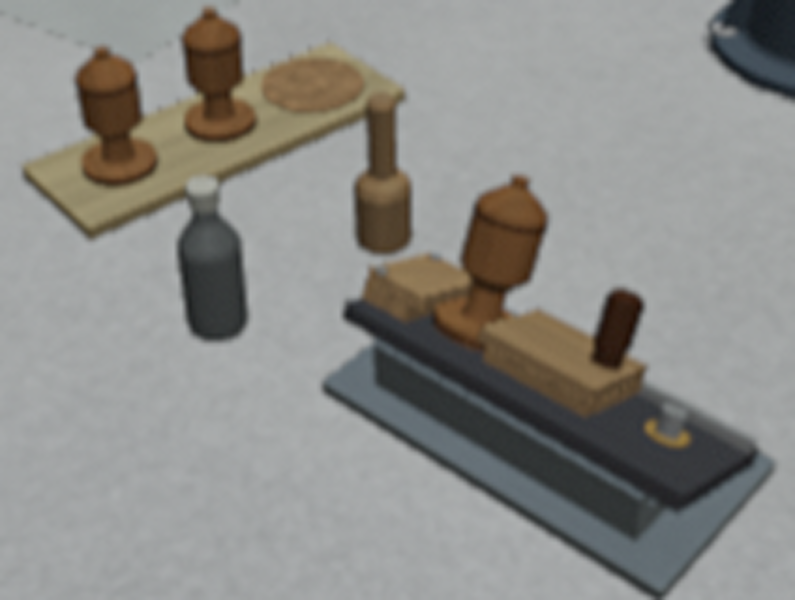

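View pics/t1.png

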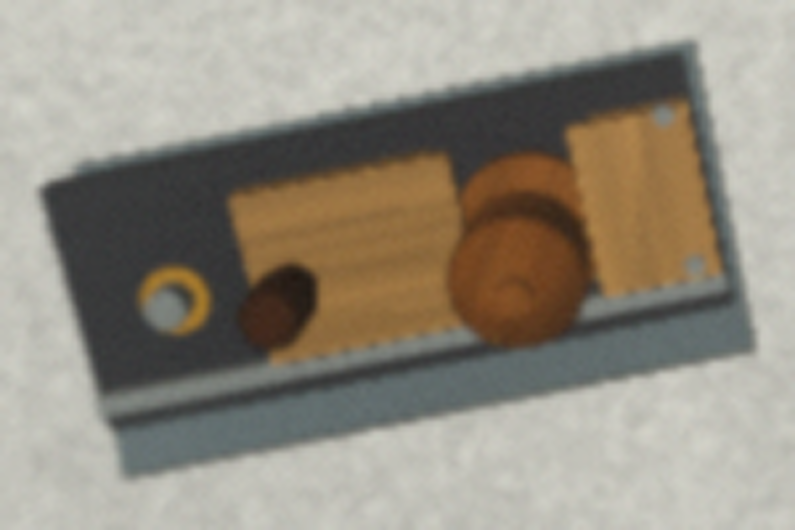

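```bash
cat > h.py <<'E'
import numpy as np,cv2
from station import manip
from scipy.optimize import least_squares
from scipy.spatial.transform import Rotation as R
def ray(c,px):
    x,y=(px[0]-c['cx'])/c['fx'],(px[1]-c['cy'])/c['fy']
    rd=np.hypot(x,y); r=rd
    for _ in range(20): r=rd/(1+c['k1']*r*r)
    T=np.array(c['cam_to_world']); d=T[:3,:3]@np.array([x*r/rd,y*r/rd,1]); return T[:3,3],d/np.linalg.norm(d)
def proj(c,P):
    T=np.array(c['cam_to_world']); p=T[:3,:3].T@(np.asarray(P)-T[:3,3]); u=p[:2]/p[2]
    u=u*(1+c['k1']*(u@u)); return np.array([c['fx']*u[0]+c['cx'],c['fy']*u[1]+c['cy']])
def tri(obs):
    A=0;b=0
    for c,px in obs:
        o,d=ray(c,px); M=np.eye(3)-np.outer(d,d); A=A+M; b=b+M@o
    P=np.linalg.solve(A,b); return P,[np.round(proj(c,P)-px,1).tolist() for c,px in obs]
def onplane(c,px,z):
    o,d=ray(c,px); return o+d*(z-o[2])/d[2]
def bed(v):  # v=x,y,yaw -> R,origin
    Rz=R.from_euler('z',v[2]); Rb=Rz*R.from_euler('y',-0.38); return Rb,np.array([v[0],v[1],.05])
E
python3 - <<'E'
from h import *
S=manip.calibration('scene');T=manip.calibration('top')
s=lambda x,y:np.array([150+x/3.75,140+y/3.75]); t=lambda x,y:np.array([110+x/5.3,145+y/5.3])
P={'pin':(s(674,407),t(166,309),(0,.14,.018)),'knob':(s(628,297),t(267,322),(0,.09,.068)),'fin':(s(520,180),t(518,291),(0,0,.106))}
for k,(a,b,_) in P.items(): print(k,*tri([(S,a),(T,b)]))
f=lambda v:np.concatenate([np.r_[proj(S,q)-a,proj(T,q)-b] for a,b,m in P.values() for q in [bed(v)[0].apply(m)+bed(v)[1]]])
r=least_squares(f,[.45,.1,0.]); print(r.x,np.round(r.fun,1))
for k,z in (('fin',.106),('pin',.018)):
    m=P[k][2]; print(k,bed(r.x)[0].apply(m)+bed(r.x)[1])
print('coaster',*tri([(S,s(313,84)),(T,np.array([387,247.5]))]))
im=cv2.imread('pics/top0.png')[195:230,275:310]; 
print('mallet top',*tri([(S,s(381,101)),(T,np.array([294,209.5]))]))
print('mallet base s',onplane(S,s(384,238),0.0), 'board goblet fin',tri([(S,s(209,13)),(T,np.array([397,198]))]))
# board corners
for px in ((361,276),(413,275),(352,133),(402,130)): print('corner',onplane(T,px,.015))
print('bottle',onplane(T,(290,131),.12))
cv2.imwrite('pics/mal.png',cv2.resize(cv2.convertScaleAbs(cv2.imread('pics/top0.png')[195:285,265:425],alpha=1.8),(800,450),interpolation=cv2.INTER_CUBIC))
E
```

```text
pin [0.50917897 0.27516194 0.06462707] [[-0.6, 0.0], [-0.5, 0.4]]
knob [0.49943367 0.22423496 0.10924046] [[-0.5, 0.0], [-0.4, 0.4]]
fin [0.50391421 0.13119529 0.14481417] [[-1.1, -0.0], [-1.0, 1.1]]
[0.54299046 0.13947575 0.19658789] [-0.3 -0.6 -1.   0.4 -1.2 -1.4 -0.2 -0.5 -1.1 -1.1 -1.6  0.6]
fin [0.50443019 0.13179608 0.14843845]
pin [0.50909712 0.27547508 0.06671596]
coaster [ 0.41284788 -0.22443237  0.01366131] [[-0.6, -0.1], [-0.7, 0.8]]
mallet top [ 0.48828713 -0.02458173  0.12105282] [[-0.0, -0.0], [-0.0, 0.0]]
mallet base s [ 0.4882536  -0.02450168  0.        ] board goblet fin (array([ 0.50800354, -0.21628672,  0.11743602]), [[0.6, 0.2], [0.6, -0.8]])
corner [ 0.35720359 -0.16845586  0.015     ]
corner [ 0.35712999 -0.27636486  0.015     ]
corner [ 0.66091907 -0.16442155  0.015     ]
corner [ 0.66600681 -0.27369427  0.015     ]
bottle [ 0.63615481 -0.02141548  0.12      ]
```

View pics/mal.png

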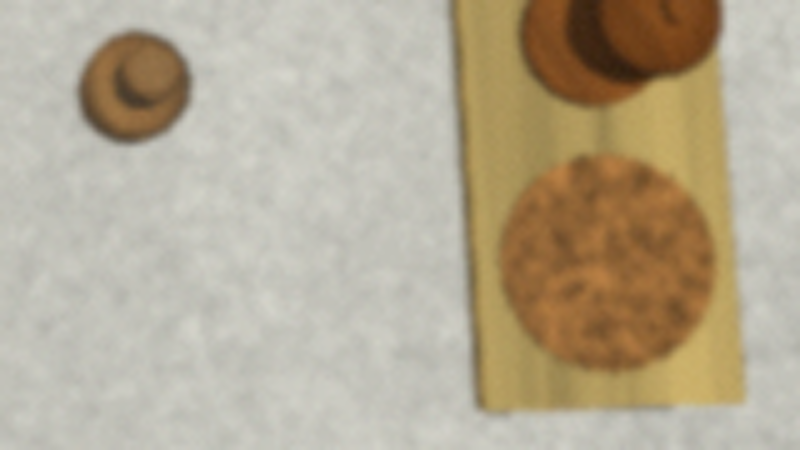

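Coaster (608,262) and mallet top (155,74) in the crop confirm the estimates. The vise fit is consistent at about 2 mm. Next I plan the first move, over the vise for a wrist look.

```bash
cat >> h.py <<'E'
from scipy.linalg import logm,expm
def down(yaw_y,tilt=0.): # tool y at heading yaw_y (rad), z down, tilted forward by tilt about tool y
    y=np.array([np.cos(yaw_y),np.sin(yaw_y),0]); z=np.array([0,0,-1.]); 
    m=R.from_matrix(np.c_[np.cross(y,z),y,z]); return m*R.from_euler('y',-tilt)
def cur():
    s=manip.sense(); return R.from_quat(s['tool_rot']),s['tcp_pos'],s
def plan(Rt,pt,n,start=None):
    R0,p0=start or cur()[:2]
    A=np.eye(4);A[:3,:3]=R0.as_matrix();A[:3,3]=p0
    B=np.eye(4);B[:3,:3]=Rt.as_matrix();B[:3,3]=pt
    D=expm(np.real(logm(np.linalg.inv(A)@B))/n)
    print(n,'x travel',np.round(D[:3,3]*1e3,2).tolist(),'rot',np.round(R.from_matrix(D[:3,:3]).as_rotvec(degrees=True),3).tolist())
E
python3 - <<'E'
from h import *
S=manip.calibration('scene');T=manip.calibration('top')
print(tri([(S,np.array([150+381/3.75,140+101/3.75])),(T,np.array([296,209.8]))]))
print(down(np.pi/2,.38).as_matrix().round(2))
plan(down(np.pi/2+.197),[.47,.20,.26],14)
E
```

```text
(array([ 0.4871006 , -0.02772874,  0.1192233 ]), [[-0.4, -0.0], [-0.4, 0.4]])
[[-0.93  0.    0.37]
 [ 0.    1.   -0.  ]
 [-0.37  0.   -0.93]]
14 x travel [-24.71, -28.75, -2.09] rot [-0.007, -0.003, -1.718]
```

Emit:
{"name": "send_rows", "arguments": {
  "motion": [
    {"travel": [-24.7, -28.8, -2.1], "rotation": [0, 0, -1.72]},
    {"travel": [-24.7, -28.8, -2.1], "rotation": [0, 0, -1.72]},
    {"travel": [-24.7, -28.8, -2.1], "rotation": [0, 0, -1.72]},
    {"travel": [-24.7, -28.8, -2.1], "rotation": [0, 0, -1.72]},
    {"travel": [-24.7, -28.8, -2.1], "rotation": [0, 0, -1.72]},
    {"travel": [-24.7, -28.8, -2.1], "rotation": [0, 0, -1.72]},
    {"travel": [-24.7, -28.8, -2.1], "rotation": [0, 0, -1.72]}
  ]
}}

```text
validation failed for argument at $.mo...
```

Emit:
{"name": "send_rows", "arguments": {
  "motion": [
    {"travel": [-24.7, -28.8, -2.1], "rotation": [0, 0, -1.72]},
    {"travel": [-24.7, -28.8, -2.1], "rotation": [0, 0, -1.72]},
    {"travel": [-24.7, -28.8, -2.1], "rotation": [0, 0, -1.72]},
    {"travel": [-24.7, -28.8, -2.1], "rotation": [0, 0, -1.72]},
    {"travel": [-24.7, -28.8, -2.1], "rotation": [0, 0, -1.72]},
    {"travel": [-24.7, -28.8, -2.1], "rotation": [0, 0, -1.72]},
    {"travel": [-24.7, -28.8, -2.1], "rotation": [0, 0, -1.72]},
    {"travel": [0, 0, 0]},
    {"travel": [0, 0, 0]}
  ]
}}

```text
validation failed for argument at $.mo...
```

Run:
```python
from h import *
import json
c=manip.calibration('wrist'); im=manip.snapshot('wrist')
json.dump({k:np.array(v).tolist() for k,v in c.items()},open('w1.json','w'))
cv2.imwrite('pics/w1.png',cv2.resize(cv2.convertScaleAbs(im[...,::-1],alpha=1.4),(768,576),interpolation=cv2.INTER_CUBIC))
r,p,s=cur();print(s['t'],p,s['q'])
plan(down(np.pi/2+.1),[.487,-.028,.22],9)
```

```text
0.15 [0.13783371 0.60904712 0.23056471] [ 1.16952405e+00  5.28246775e-01  1.43359956e+00  1.01212418e-05
  1.18143124e+00 -1.78514601e-01]
9 x travel [-44.47, -67.78, 1.23] rot [-0.01, -0.004, -2.055]
```

View pics/w1.png

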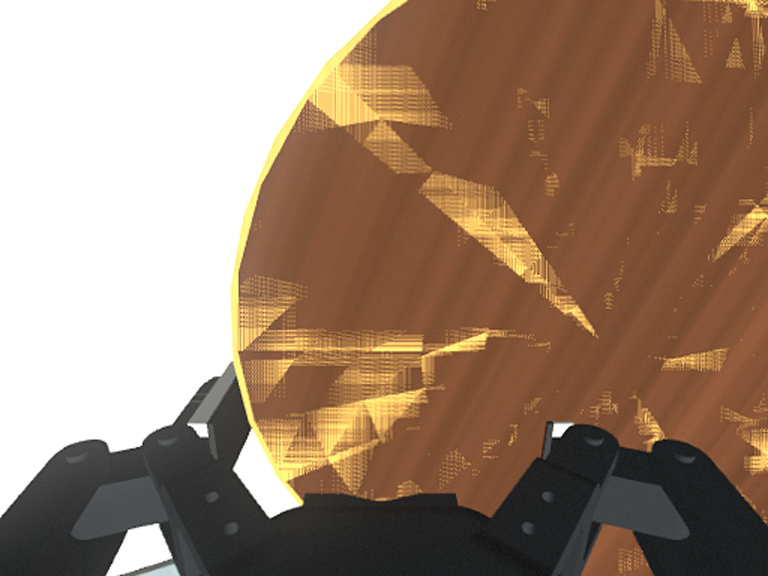

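The move was refused because every row needs a gripper value, so this picture shows only the start place (gripper and a background disc). I'll resend it in full.

Emit:
{"name": "send_rows", "arguments": {
  "motion": [
    {"gripper": 85, "travel": [-24.7, -28.8, -2.1], "rotation": [0, 0, -1.72]},
    {"gripper": 85, "travel": [-24.7, -28.8, -2.1], "rotation": [0, 0, -1.72]},
    {"gripper": 85, "travel": [-24.7, -28.8, -2.1], "rotation": [0, 0, -1.72]},
    {"gripper": 85, "travel": [-24.7, -28.8, -2.1], "rotation": [0, 0, -1.72]},
    {"gripper": 85, "travel": [-24.7, -28.8, -2.1], "rotation": [0, 0, -1.72]},
    {"gripper": 85, "travel": [-24.7, -28.8, -2.1], "rotation": [0, 0, -1.72]},
    {"gripper": 85, "travel": [-24.7, -28.8, -2.1], "rotation": [0, 0, -1.72]}
  ]
}}

```text
t: 0.73
tcp_pos: [0.2827, 0.3854, 0.246]
tool_rot: [0.005, 1.0, -0.0, -0.0]
force: [0.7, 0.3, -0.0]
finger_gap: 0.995
```

Emit:
{"name": "send_rows", "arguments": {
  "motion": [
    {"gripper": 85, "travel": [-24.7, -28.8, -2.1], "rotation": [0, 0, -1.72]},
    {"gripper": 85, "travel": [-24.7, -28.8, -2.1], "rotation": [0, 0, -1.72]},
    {"gripper": 85, "travel": [-24.7, -28.8, -2.1], "rotation": [0, 0, -1.72]},
    {"gripper": 85, "travel": [-24.7, -28.8, -2.1], "rotation": [0, 0, -1.72]},
    {"gripper": 85, "travel": [-24.7, -28.8, -2.1], "rotation": [0, 0, -1.72]},
    {"gripper": 85, "travel": [-24.7, -28.8, -2.1], "rotation": [0, 0, -1.72]},
    {"gripper": 85, "travel": [-24.7, -28.8, -2.1], "rotation": [0, 0, -1.72]},
    {"gripper": 85, "travel": [0, 0, 0], "rotation": [0, 0, 0]},
    {"gripper": 85, "travel": [0, 0, 0], "rotation": [0, 0, 0]}
  ]
}}

```text
t: 1.48
tcp_pos: [0.4715, 0.1985, 0.2605]
tool_rot: [-0.097, 0.995, 0.0, -0.0]
force: [0.0, 0.4, -1.0]
finger_gap: 0.995
```

Run:
```python
from h import *
import json
r,p,s=cur();print(s['t'],p,s['q'],s['force'])
c=manip.calibration('wrist'); im=manip.snapshot('wrist')
json.dump({k:np.array(v).tolist() for k,v in c.items()},open('w1.json','w'))
cv2.imwrite('pics/w2.png',cv2.resize(cv2.convertScaleAbs(im[...,::-1],alpha=1.4),(768,576),interpolation=cv2.INTER_CUBIC))
plan(down(np.pi/2+.1),[.487,-.028,.22],9)
```

```text
1.4833 [0.47153454 0.19851529 0.2604865 ] [ 1.79673475e-01  3.38199045e-01  1.67794971e+00  1.95929270e-04
  1.12548844e+00 -1.58452202e+00] [ 0.01407493  0.35341154 -1.04070182]
9 x travel [1.97, -25.27, 4.47] rot [0.002, -0.01, 0.607]
```

View pics/w2.png

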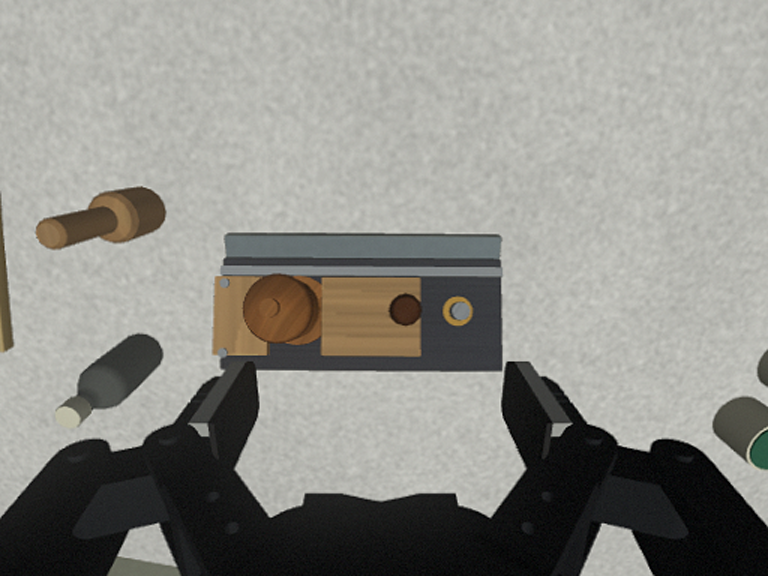

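The wrist view shows the vise square to the tool: pin top (461,311), knob top (405,309), finial (269,307), mallet handle top (50,235), all in the 1.5x picture. I'll refit with three views.

Run:
```python
from h import *
import json
S=manip.calibration('scene');T=manip.calibration('top');W=json.load(open('w1.json'))
s=lambda x,y:np.array([150+x/3.75,140+y/3.75]); t=lambda x,y:np.array([110+x/5.3,145+y/5.3]); w=lambda x,y:np.array([x,y])/1.5
P=[(s(674,407),t(166,309),w(461,311),(0,.14,.018)),(s(628,297),t(267,322),w(405,309),(0,.09,.068)),(s(520,180),t(518,291),w(269,307),(0,0,.106))]
def f(v):
    o=[]
    for a,b,d,m in P:
        q=bed(v)[0].apply(m)+bed(v)[1]; o+=[proj(S,q)-a,proj(T,q)-b,proj(W,q)-d]
    return np.concatenate(o)
r=least_squares(f,[.54,.14,0.2],loss='soft_l1'); print(r.x,np.round(r.fun.reshape(-1,6),1))
for a,b,d,m in P: print(bed(r.x)[0].apply(m)+bed(r.x)[1], tri([(S,a),(T,b),(W,d)]))
np.save('v.npy',r.x)
print('mallet',tri([(S,s(381,101)),(T,np.array([296,209.8])),(W,w(50,235))]), onplane(W,w(50,235),.126),onplane(T,(296,209.8),.126),onplane(S,s(384,238),0))
print('W head top rim',onplane(W,w(121,218),.058))
```

```text
[0.54281021 0.13896612 0.18758606] [[-0.7 -0.5 -0.8 -0.2  0.3 -0.5]
 [-1.4 -1.4 -0.1 -0.8  0.6 -0. ]
 [-1.  -1.2 -1.6  0.7 -0.4  0.1]]
[0.51014247 0.27526504 0.06671596] (array([0.51003761, 0.2753087 , 0.06562213]), [[-0.7, -0.1], [-0.7, -0.1], [0.2, -0.9]])
[0.50124618 0.22268357 0.1131492 ] (array([0.50055973, 0.22369147, 0.11031267]), [[-1.0, -0.3], [-0.3, -0.3], [1.5, -1.4]])
[0.50418238 0.13163388 0.14843845] (array([0.50447409, 0.13141074, 0.14546713]), [[-1.2, -0.1], [-1.2, 0.7], [0.1, -0.8]])
mallet (array([ 0.48929876, -0.02652333,  0.12199381]), [[-0.8, -0.5], [-0.9, -0.9], [0.8, -2.9]]) [ 0.49116407 -0.0244856   0.126     ] [ 0.48730054 -0.02775482  0.126     ] [ 0.4882536  -0.02450168  0.        ]
W head top rim [ 0.48858286 -0.0151736   0.058     ]
```

Run:
```python
from h import *
v=np.load('v.npy')
plan(down(np.pi/2+v[2]),[.489,-.026,.21],8)
plan(down(np.pi/2+v[2]),[.489,-.026,.08],6,(down(np.pi/2+v[2]),np.array([.489,-.026,.21])))
```

```text
8 x travel [3.03, -28.12, 6.28] rot [0.003, -0.012, 0.055]
6 x travel [-0.0, -0.0, 21.67] rot [0.0, 0.0, 0.0]
```

Emit:
{"name": "send_rows", "arguments": {
  "motion": [
    {"gripper": 70, "travel": [3, -28.1, 6.3], "rotation": [0, 0, 0.05]},
    {"gripper": 70, "travel": [3, -28.1, 6.3], "rotation": [0, 0, 0.05]},
    {"gripper": 70, "travel": [3, -28.1, 6.3], "rotation": [0, 0, 0.05]},
    {"gripper": 70, "travel": [3, -28.1, 6.3], "rotation": [0, 0, 0.05]},
    {"gripper": 70, "travel": [3, -28.1, 6.3], "rotation": [0, 0, 0.05]},
    {"gripper": 70, "travel": [3, -28.1, 6.3], "rotation": [0, 0, 0.05]},
    {"gripper": 70, "travel": [3, -28.1, 6.3], "rotation": [0, 0, 0.05]},
    {"gripper": 70, "travel": [3, -28.1, 6.3], "rotation": [0, 0, 0.05]},
    {"gripper": 70, "travel": [0, 0, 0], "rotation": [0, 0, 0]},
    {"gripper": 70, "travel": [0, 0, 0], "rotation": [0, 0, 0]}
  ]
}}

```text
t: 2.37
tcp_pos: [0.489, -0.0247, 0.2098]
tool_rot: [-0.095, 0.996, 0.001, -0.001]
force: [-0.1, 0.5, 0.7]
finger_gap: 0.816
```

Run:
```python
from h import *
import json
r,p,s=cur();print(s['t'],p,r.as_matrix().round(3).tolist())
c=manip.calibration('wrist'); im=manip.snapshot('wrist')
json.dump({k:np.array(v).tolist() for k,v in c.items()},open('w2.json','w'))
cv2.imwrite('pics/w3.png',cv2.resize(cv2.convertScaleAbs(im[...,::-1],alpha=1.4),(768,576),interpolation=cv2.INTER_CUBIC))
```

```text
2.3667 [ 0.48896469 -0.02467984  0.20984956] [[-0.982, -0.188, -0.002], [-0.188, 0.982, 0.001], [0.002, 0.001, -1.0]]
```

View pics/w3.png

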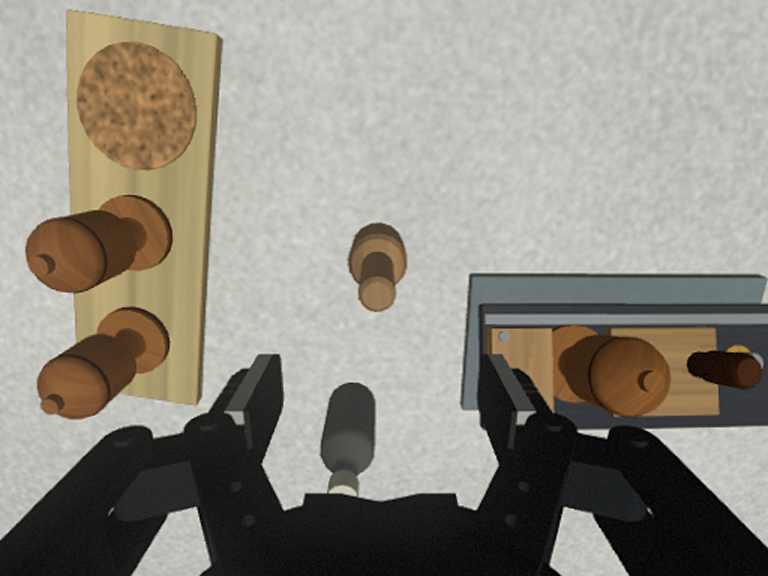

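The mallet handle top is centred between the fingers at (377,294), and the coaster is at (137,105). I'll triangulate both.

Run:
```python
from h import *
import json
S=manip.calibration('scene');T=manip.calibration('top');W=json.load(open('w1.json'));X=json.load(open('w2.json'))
s=lambda x,y:np.array([150+x/3.75,140+y/3.75]); w=lambda x,y:np.array([x,y])/1.5
print('mallet',tri([(S,s(381,101)),(T,np.array([296,209.8])),(W,w(50,235)),(X,w(377,294))]),onplane(X,w(377,294),.126))
print('coaster',tri([(S,s(313,84)),(T,np.array([386.6,247.4])),(X,w(136,106))]),onplane(X,w(136,106),.019),onplane(T,[386.6,247.4],.019))
v=np.load('v.npy')
for m,px in (((0,0,.106),(650,381)),): 
    q=bed(v)[0].apply(m)+bed(v)[1]; print(proj(X,q)*1.5,px)
```

```text
mallet (array([ 0.48977232, -0.02648372,  0.12236946]), [[-0.9, -0.5], [-0.9, -1.2], [0.6, -2.4], [0.7, -1.5]]) [ 0.48995008 -0.02701482  0.126     ]
coaster (array([ 0.41427671, -0.2233351 ,  0.01515484]), [[-0.8, -0.2], [-0.6, 0.2], [0.9, -1.3]]) [ 0.41579439 -0.22215457  0.019     ] [ 0.41475264 -0.2233188   0.019     ]
[654.75884947 382.27282825] (650, 381)
```

Emit:
{"name": "send_rows", "arguments": {
  "motion": [
    {"gripper": 70, "travel": [0, -2, 22], "rotation": [0, 0, 0]},
    {"gripper": 70, "travel": [0, 0, 22], "rotation": [0, 0, 0]},
    {"gripper": 70, "travel": [0, 0, 22], "rotation": [0, 0, 0]},
    {"gripper": 70, "travel": [0, 0, 22], "rotation": [0, 0, 0]},
    {"gripper": 70, "travel": [0, 0, 22], "rotation": [0, 0, 0]},
    {"gripper": 70, "travel": [0, 0, 19], "rotation": [0, 0, 0]},
    {"gripper": 70, "travel": [0, 0, 0], "rotation": [0, 0, 0]},
    {"gripper": 70, "travel": [0, 0, 0], "rotation": [0, 0, 0]}
  ]
}}

```text
t: 3.08
tcp_pos: [0.4895, -0.0253, 0.0811]
tool_rot: [-0.096, 0.995, 0.001, -0.001]
force: [-0.0, -0.1, 0.1]
finger_gap: 0.822
```

Emit:
{"name": "send_rows", "arguments": {
  "motion": [
    {"gripper": 10, "travel": [0, 0, 0], "rotation": [0, 0, 0]},
    {"gripper": 10, "travel": [0, 0, 0], "rotation": [0, 0, 0]},
    {"gripper": 10, "travel": [0, 0, 0], "rotation": [0, 0, 0]},
    {"gripper": 10, "travel": [0, 0, 0], "rotation": [0, 0, 0]},
    {"gripper": 10, "travel": [0, 0, 0], "rotation": [0, 0, 0]},
    {"gripper": 10, "travel": [0, 0, 0], "rotation": [0, 0, 0]},
    {"gripper": 10, "travel": [0, 0, 0], "rotation": [0, 0, 0]},
    {"gripper": 10, "travel": [0, 0, 0], "rotation": [0, 0, 0]},
    {"gripper": 10, "travel": [0, 0, 0], "rotation": [0, 0, 0]},
    {"gripper": 10, "travel": [0, 0, 0], "rotation": [0, 0, 0]}
  ],
  "newtons": 80
}}

```text
t: 3.92
tcp_pos: [0.491, -0.027, 0.0825]
tool_rot: [-0.095, 0.996, 0.0, 0.001]
force: [0.5, 2.3, 5.7]
finger_gap: 0.242
```

```bash
cat >> h.py <<'E'
v=np.load('v.npy')
def bp(*m): Rb,o=bed(v); return Rb.apply(np.array(m)/1e3)+o
RB=down(np.pi/2+v[2],.38); RD=down(np.pi/2+v[2])
E
python3 - <<'E'
from h import *
r,p,s=cur(); a=p+[0,0,.187]
plan(RD,a,6); plan(RB,bp(0,140,215.5),10,(RD,a)); print(bp(0,140,215.5)); print(RB.inv().apply(bed(v)[0].apply(np.eye(3))).round(2))
E
```

```text
6 x travel [-0.04, -0.0, -31.17] rot [-0.001, 0.019, 0.02]
10 x travel [0.14, 29.34, 1.96] rot [0.0, -2.177, 0.0]
[0.4381708  0.26160354 0.25012723]
[[-1.  0.  0.]
 [-0.  1. -0.]
 [-0. -0. -1.]]
```

Emit:
{"name": "send_rows", "arguments": {
  "motion": [
    {"gripper": 10, "travel": [0, 0, -16], "rotation": [0, 0, 0]},
    {"gripper": 10, "travel": [0, 0, -31], "rotation": [0, 0, 0]},
    {"gripper": 10, "travel": [0, 0, -35], "rotation": [0, 0, 0]},
    {"gripper": 10, "travel": [0, 0, -35], "rotation": [0, 0, 0]},
    {"gripper": 10, "travel": [0, 0, -35], "rotation": [0, 0, 0]},
    {"gripper": 10, "travel": [0, 0, -35], "rotation": [0, 0, 0]}
  ],
  "newtons": 100
}}

```text
t: 4.42
tcp_pos: [0.4893, -0.027, 0.2699]
tool_rot: [-0.095, 0.995, 0.0, -0.0]
force: [1.3, -0.8, -2.7]
finger_gap: 0.231
```

Emit:
{"name": "send_rows", "arguments": {
  "motion": [
    {"gripper": 10, "travel": [0.1, 29.3, 2], "rotation": [0, -2.18, 0]},
    {"gripper": 10, "travel": [0.1, 29.3, 2], "rotation": [0, -2.18, 0]},
    {"gripper": 10, "travel": [0.1, 29.3, 2], "rotation": [0, -2.18, 0]},
    {"gripper": 10, "travel": [0.1, 29.3, 2], "rotation": [0, -2.18, 0]},
    {"gripper": 10, "travel": [0.1, 29.3, 2], "rotation": [0, -2.18, 0]},
    {"gripper": 10, "travel": [0.1, 29.3, 2], "rotation": [0, -2.18, 0]},
    {"gripper": 10, "travel": [0.1, 29.3, 2], "rotation": [0, -2.18, 0]},
    {"gripper": 10, "travel": [0.1, 29.3, 2], "rotation": [0, -2.18, 0]},
    {"gripper": 10, "travel": [0.1, 29.3, 2], "rotation": [0, -2.18, 0]},
    {"gripper": 10, "travel": [0.1, 29.3, 2], "rotation": [0, -2.18, 0]},
    {"gripper": 10, "travel": [0, 0, 0], "rotation": [0, 0, 0]},
    {"gripper": 10, "travel": [0, 0, 0], "rotation": [0, 0, 0]}
  ]
}}

```text
t: 5.42
tcp_pos: [0.4349, 0.2618, 0.2477]
tool_rot: [-0.095, 0.978, 0.018, 0.187]
force: [-0.7, 0.3, -2.6]
finger_gap: 0.232
```

Run:
```python
from h import *
r,p,s=cur(); print(s['t'],p,s['force'],s['q'],s['finger_gap'])
plan(RB,bp(0,140,125.5),5)
```

```text
5.4167 [0.43490792 0.26175989 0.24773533] [-0.69478371  0.33349766 -2.56064365] [ 0.35746765  0.24086471  1.95458343 -0.1112702   0.57664969 -1.32572548] 0.23200320855182985
5 x travel [-0.8, -0.17, 17.79] rot [0.02, -0.034, 0.074]
```

Emit:
{"name": "send_rows", "arguments": {
  "motion": [
    {"gripper": 10, "travel": [-0.8, 0, 18], "rotation": [0, 0, 0.07]},
    {"gripper": 10, "travel": [-0.8, 0, 18], "rotation": [0, 0, 0.07]},
    {"gripper": 10, "travel": [-0.8, 0, 18], "rotation": [0, 0, 0.07]},
    {"gripper": 10, "travel": [-0.8, 0, 18], "rotation": [0, 0, 0.07]},
    {"gripper": 10, "travel": [-0.8, 0, 18], "rotation": [0, 0, 0.07]},
    {"gripper": 10, "travel": [0, 0, 12], "rotation": [0, 0, 0]},
    {"gripper": 10, "travel": [0, 0, 0], "rotation": [0, 0, 0]},
    {"gripper": 10, "travel": [0, 0, 0], "rotation": [0, 0, 0]}
  ]
}}

```text
t: 6.08
tcp_pos: [0.4783, 0.2673, 0.1548]
tool_rot: [-0.089, 0.978, 0.018, 0.187]
force: [-0.9, -0.8, -3.2]
finger_gap: 0.23
```

```bash
cat > st.py <<'E'
from h import *
r,p,s=cur(); Rb,o=bed(v); print(s['t'],p.round(4),'bed',((Rb.inv().apply(p-o))*1e3).round(1),'Fbed',Rb.inv().apply(s['force']).round(1),'gap',round(s['finger_gap']*85.4,1),'rot err',(r.inv()*RB).as_rotvec(degrees=True).round(2))
E
python3 st.py
```

```text
6.0833 [0.4783 0.2673 0.1548] bed [  2.3 138.1 111.9] Fbed [-2.1 -0.6 -2.6] gap 19.7 rot err [-0.02 -0.11 -0.3 ]
```

Emit:
{"name": "send_rows", "arguments": {
  "motion": [
    {"gripper": 10, "travel": [1, 1, 6], "rotation": [0, 0, 0]},
    {"gripper": 10, "travel": [0, 0, 2], "rotation": [0, 0, 0]},
    {"gripper": 10, "travel": [0, 0, 2], "rotation": [0, 0, 0]},
    {"gripper": 10, "travel": [0, 0, 2], "rotation": [0, 0, 0]},
    {"gripper": 10, "travel": [0, 0, 2], "rotation": [0, 0, 0]},
    {"gripper": 10, "travel": [0, 0, 0], "rotation": [0, 0, 0]}
  ]
}}

```text
t: 6.58
tcp_pos: [0.4822, 0.2707, 0.1422]
tool_rot: [-0.091, 0.978, 0.019, 0.188]
force: [-0.5, -0.3, -1.2]
finger_gap: 0.235
```

```bash
python3 st.py
```

```text
6.5833 [0.4822 0.2707 0.1422] bed [  1.7 140.7  98.6] Fbed [-1.  -0.2 -0.9] gap 20.1 rot err [ 0.07  0.06 -0.18]
```

Emit:
{"name": "send_rows", "arguments": {
  "motion": [
    {"gripper": 10, "travel": [0, 0, 2], "rotation": [0, 0, 0]},
    {"gripper": 10, "travel": [0, 0, 2], "rotation": [0, 0, 0]},
    {"gripper": 10, "travel": [0, 0, 2], "rotation": [0, 0, 0]},
    {"gripper": 10, "travel": [0, 0, 0], "rotation": [0, 0, 0]}
  ]
}}

```text
t: 6.92
tcp_pos: [0.4843, 0.2711, 0.1371]
tool_rot: [-0.091, 0.978, 0.019, 0.189]
force: [-1.7, -0.9, 3.5]
finger_gap: 0.232
```

```bash
python3 st.py
```

```text
6.9167 [0.4843 0.2711 0.1371] bed [  1.8 140.8  93. ] Fbed [-0.4 -0.5  3.9] gap 19.8 rot err [ 0.07  0.09 -0.18]
```

Emit:
{"name": "send_rows", "arguments": {
  "motion": [
    {"gripper": 10, "travel": [0, 0, 2], "rotation": [0, 0, 0]},
    {"gripper": 10, "travel": [0, 0, 2], "rotation": [0, 0, 0]},
    {"gripper": 10, "travel": [0, 0, 2], "rotation": [0, 0, 0]},
    {"gripper": 10, "travel": [0, 0, 2], "rotation": [0, 0, 0]},
    {"gripper": 10, "travel": [0, 0, 2], "rotation": [0, 0, 0]}
  ]
}}

```text
t: 7.33
tcp_pos: [0.4878, 0.2719, 0.1291]
tool_rot: [-0.091, 0.978, 0.019, 0.189]
force: [-19.2, -4.5, 40.5]
finger_gap: 0.238
```

```bash
python3 st.py
```

```text
7.3333 [0.4878 0.2719 0.1291] bed [  2.1 140.9  84.3] Fbed [-3.2 -0.8 44.9] gap 20.3 rot err [ 0.08  0.17 -0.17]
```

Emit:
{"name": "send_rows", "arguments": {
  "motion": [
    {"gripper": 10, "travel": [0, 0, 2], "rotation": [0, 0, 0]},
    {"gripper": 10, "travel": [0, 0, 2], "rotation": [0, 0, 0]}
  ]
}}

```text
t: 7.5
tcp_pos: [0.4881, 0.2721, 0.1287]
tool_rot: [-0.091, 0.977, 0.019, 0.191]
force: [-30.8, -8.5, 70.4]
finger_gap: 0.23
```

```bash
python3 st.py
```

```text
7.5 [0.4881 0.2721 0.1287] bed [  2.3 141.   83.9] Fbed [-3.4 -2.6 77.2] gap 19.6 rot err [ 0.08  0.33 -0.11]
```

Emit:
{"name": "send_rows", "arguments": {
  "motion": [
    {"gripper": 10, "travel": [0, 0, 2], "rotation": [0, 0, 0]},
    {"gripper": 10, "travel": [0, 0, 0], "rotation": [0, 0, 0]}
  ]
}}

```text
t: 7.67
tcp_pos: [0.4882, 0.2723, 0.1287]
tool_rot: [-0.091, 0.977, 0.019, 0.192]
force: [-28.8, -8.0, 63.3]
finger_gap: 0.231
```

```bash
python3 st.py
```

```text
7.6667 [0.4882 0.2723 0.1287] bed [  2.4 141.2  83.8] Fbed [-4.2 -2.5 69.8] gap 19.7 rot err [ 0.1   0.42 -0.09]
```

Run:
```python
from h import *
a=bp(0,140,215); plan(RB,a,5); b=np.array([.49,-.027,.27]);plan(RD,b,10,(RB,a))
```

```text
5 x travel [0.37, -0.21, -26.24] rot [0.019, 0.085, -0.019]
10 x travel [-0.12, -29.32, -2.07] rot [0.0, 2.177, -0.0]
```

Emit:
{"name": "send_rows", "arguments": {
  "motion": [
    {"gripper": 10, "travel": [0, 0, -6], "rotation": [0, 0, 0]},
    {"gripper": 10, "travel": [0, 0, -20], "rotation": [0, 0, 0]},
    {"gripper": 10, "travel": [0, 0, -28], "rotation": [0, 0, 0]},
    {"gripper": 10, "travel": [0, 0, -28], "rotation": [0, 0, 0]},
    {"gripper": 10, "travel": [0, 0, -28], "rotation": [0, 0, 0]},
    {"gripper": 10, "travel": [0, 0, -28], "rotation": [0, 0, 0]}
  ]
}}

```text
t: 8.17
tcp_pos: [0.4389, 0.2622, 0.2505]
tool_rot: [-0.09, 0.978, 0.019, 0.188]
force: [-0.4, 0.4, -2.8]
finger_gap: 0.233
```

```bash
python3 st.py
python3 - <<'E'
from h import *
plan(RD,np.array([.49,-.027,.265]),10)
c=manip.calibration('wrist'); im=manip.snapshot('wrist')
cv2.imwrite('pics/w4.png',cv2.resize(cv2.convertScaleAbs(im[...,::-1],alpha=1.4),(768,576),interpolation=cv2.INTER_CUBIC))
for m in ((0,140,2),(0,140,18),(0,90,68)): print(m,proj(c,bp(*m))*1.5)
E
```

```text
8.1667 [0.4389 0.2622 0.2505] bed [  0.9 140.5 215.5] Fbed [-1.3  0.5 -2.5] gap 19.9 rot err [ 0.06 -0.02 -0.19]
10 x travel [0.01, -29.37, -1.53] rot [0.01, 2.175, -0.017]
(0, 140, 2) [379.92234383 243.27302805]
(0, 140, 18) [379.97007697 247.39263262]
(0, 90, 68) [308.80897193 263.22170757]
```

View pics/w4.png

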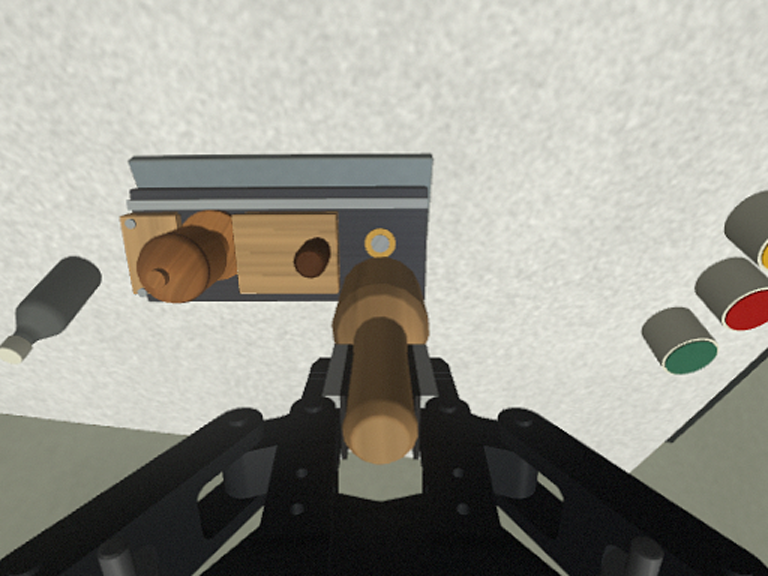

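The pin now sits flush inside its ring at (380,243), where the model puts it when fully down. The mallet is still straight in the grip. Next I return it.

Emit:
{"name": "send_rows", "arguments": {
  "motion": [
    {"gripper": 10, "travel": [0, -29.4, -1.5], "rotation": [0, 2.17, 0]},
    {"gripper": 10, "travel": [0, -29.4, -1.5], "rotation": [0, 2.17, 0]},
    {"gripper": 10, "travel": [0, -29.4, -1.5], "rotation": [0, 2.17, 0]},
    {"gripper": 10, "travel": [0, -29.4, -1.5], "rotation": [0, 2.17, 0]},
    {"gripper": 10, "travel": [0, -29.4, -1.5], "rotation": [0, 2.17, 0]},
    {"gripper": 10, "travel": [0, -29.4, -1.5], "rotation": [0, 2.17, 0]},
    {"gripper": 10, "travel": [0, -29.4, -1.5], "rotation": [0, 2.17, 0]},
    {"gripper": 10, "travel": [0, -29.4, -1.5], "rotation": [0, 2.17, 0]},
    {"gripper": 10, "travel": [0, -29.4, -1.5], "rotation": [0, 2.17, 0]},
    {"gripper": 10, "travel": [0, -29.4, -1.5], "rotation": [0, 2.17, 0]},
    {"gripper": 10, "travel": [0, 0, 0], "rotation": [0, 0, 0]}
  ]
}}

```text
t: 9.13
tcp_pos: [0.495, -0.0328, 0.2637]
tool_rot: [-0.09, 0.996, -0.002, 0.003]
force: [1.2, 0.4, -1.8]
finger_gap: 0.234
```

Run:
```python
from h import *
print(cur()[1]);plan(RD,np.array([.49,-.027,.095]),6)
```

```text
[ 0.49504059 -0.03280561  0.26368449]
6 x travel [0.74, 1.16, 28.11] rot [-0.035, 0.053, -0.064]
```

Emit:
{"name": "send_rows", "arguments": {
  "motion": [
    {"gripper": 10, "travel": [0.7, 1.1, 28], "rotation": [0, 0.05, -0.06]},
    {"gripper": 10, "travel": [0.7, 1.1, 28], "rotation": [0, 0.05, -0.06]},
    {"gripper": 10, "travel": [0.7, 1.1, 28], "rotation": [0, 0.05, -0.06]},
    {"gripper": 10, "travel": [0.7, 1.1, 28], "rotation": [0, 0.05, -0.06]},
    {"gripper": 10, "travel": [0.7, 1.1, 28], "rotation": [0, 0.05, -0.06]},
    {"gripper": 10, "travel": [0.7, 1.1, 26], "rotation": [0, 0.05, -0.06]},
    {"gripper": 10, "travel": [0, 0, 5], "rotation": [0, 0, 0]},
    {"gripper": 10, "travel": [0, 0, 3], "rotation": [0, 0, 0]},
    {"gripper": 10, "travel": [0, 0, 0], "rotation": [0, 0, 0]},
    {"gripper": 10, "travel": [0, 0, 0], "rotation": [0, 0, 0]}
  ]
}}

```text
t: 9.97
tcp_pos: [0.4866, -0.0214, 0.0907]
tool_rot: [-0.095, 0.995, 0.0, -0.0]
force: [0.4, -0.4, -2.2]
finger_gap: 0.232
```

```bash
python3 st.py
```

```text
9.9667 [ 0.4866 -0.0214  0.0907] bed [ -64.  -147.    69.3] Fbed [-0.5 -0.5 -2.1] gap 19.8 rot err [  0.09 -21.82   0.2 ]
```

Emit:
{"name": "send_rows", "arguments": {
  "motion": [
    {"gripper": 10, "travel": [0, -2, 3], "rotation": [0, 0, 0]},
    {"gripper": 10, "travel": [0, -2, 2], "rotation": [0, 0, 0]},
    {"gripper": 10, "travel": [0, 0, 1.5], "rotation": [0, 0, 0]},
    {"gripper": 10, "travel": [0, 0, 0], "rotation": [0, 0, 0]}
  ]
}}

```text
t: 10.3
tcp_pos: [0.4863, -0.0253, 0.0834]
tool_rot: [-0.095, 0.995, 0.001, -0.001]
force: [-0.7, 0.5, -2.8]
finger_gap: 0.233
```

Emit:
{"name": "send_rows", "arguments": {
  "motion": [
    {"gripper": 10, "travel": [0, 0, 1], "rotation": [0, 0, 0]},
    {"gripper": 10, "travel": [0, 0, 1], "rotation": [0, 0, 0]},
    {"gripper": 10, "travel": [0, 0, 0], "rotation": [0, 0, 0]}
  ]
}}

```text
t: 10.55
tcp_pos: [0.4863, -0.0251, 0.0825]
tool_rot: [-0.095, 0.995, 0.001, -0.001]
force: [-1.4, 0.4, 9.3]
finger_gap: 0.232
```

Emit:
{"name": "send_rows", "arguments": {
  "motion": [
    {"gripper": 10, "travel": [0, 0, -1], "rotation": [0, 0, 0]},
    {"gripper": 30, "travel": [0, 0, 0], "rotation": [0, 0, 0]},
    {"gripper": 50, "travel": [0, 0, 0], "rotation": [0, 0, 0]},
    {"gripper": 60, "travel": [0, 0, 0], "rotation": [0, 0, 0]},
    {"gripper": 60, "travel": [0, 0, 0], "rotation": [0, 0, 0]},
    {"gripper": 60, "travel": [0, 0, 0], "rotation": [0, 0, 0]},
    {"gripper": 60, "travel": [0, 0, 0], "rotation": [0, 0, 0]}
  ]
}}

```text
t: 11.13
tcp_pos: [0.486, -0.025, 0.082]
tool_rot: [-0.095, 0.995, 0.001, -0.002]
force: [0.2, -0.3, 0.2]
finger_gap: 0.701
```

Emit:
{"name": "send_rows", "arguments": {
  "motion": [
    {"gripper": 60, "travel": [0, 0, -20], "rotation": [0, 0, 0]},
    {"gripper": 60, "travel": [0, 0, -30], "rotation": [0, 0, 0]},
    {"gripper": 60, "travel": [0, 0, -35], "rotation": [0, 0, 0]},
    {"gripper": 60, "travel": [0, 0, -35], "rotation": [0, 0, 0]}
  ]
}}

```text
t: 11.47
tcp_pos: [0.4857, -0.025, 0.2029]
tool_rot: [-0.095, 0.995, 0.001, -0.003]
force: [0.5, 0.1, -0.0]
finger_gap: 0.705
```

Run:
```python
from h import *
r,p,s=cur();print(s['t'],p,s['finger_gap'])
a=bp(0,90,130); print(a); plan(RB,a,9); plan(RB,bp(0,90,33),5,(RB,a))
im=manip.snapshot('top'); cv2.imwrite('pics/t2.png',im[...,::-1])
```

```text
11.4667 [ 0.48570627 -0.0249839   0.20285285] 0.7054485101409224
[0.47865255 0.2183949  0.1707264 ]
9 x travel [-3.69, 26.7, 4.31] rot [0.025, -2.454, 0.018]
5 x travel [-0.0, -0.0, 19.4] rot [0.0, 0.0, -0.0]
```

Run:
```python
from h import *
a=bp(0,90,170); print(a); plan(RB,a,9)
```

```text
[0.46407601 0.21562801 0.20787299]
9 x travel [-2.17, 26.91, 0.5] rot [-0.014, -2.374, 0.029]
```

Emit:
{"name": "send_rows", "arguments": {
  "motion": [
    {"gripper": 60, "travel": [-2.2, 26.9, 0.5], "rotation": [0, -2.37, 0.03]},
    {"gripper": 60, "travel": [-2.2, 26.9, 0.5], "rotation": [0, -2.37, 0.03]},
    {"gripper": 60, "travel": [-2.2, 26.9, 0.5], "rotation": [0, -2.37, 0.03]},
    {"gripper": 60, "travel": [-2.2, 26.9, 0.5], "rotation": [0, -2.37, 0.03]},
    {"gripper": 60, "travel": [-2.2, 26.9, 0.5], "rotation": [0, -2.37, 0.03]},
    {"gripper": 60, "travel": [-2.2, 26.9, 0.5], "rotation": [0, -2.37, 0.03]},
    {"gripper": 60, "travel": [-2.2, 26.9, 0.5], "rotation": [0, -2.37, 0.03]},
    {"gripper": 60, "travel": [-2.2, 26.9, 0.5], "rotation": [0, -2.37, 0.03]},
    {"gripper": 60, "travel": [-2.2, 26.9, 0.5], "rotation": [0, -2.37, 0.03]},
    {"gripper": 60, "travel": [0, 0, 0], "rotation": [0, 0, 0]},
    {"gripper": 60, "travel": [0, 0, 0], "rotation": [0, 0, 0]}
  ]
}}

```text
t: 12.43
tcp_pos: [0.4595, 0.2175, 0.201]
tool_rot: [-0.093, 0.979, 0.019, 0.182]
force: [0.3, -0.5, -0.1]
finger_gap: 0.705
```

```bash
python3 st.py;  python3 - <<'E'
from h import *
import json
plan(RB,bp(0,90,36),7)
c=manip.calibration('wrist'); im=manip.snapshot('wrist')
json.dump({k:np.array(v).tolist() for k,v in c.items()},open('w5.json','w'))
t=cv2.imread('pics/t2.png')[180:240,260:320]
W=cv2.resize(cv2.convertScaleAbs(im[...,::-1],alpha=1.4),(768,576),interpolation=cv2.INTER_CUBIC)
W[396:576,588:768]=cv2.resize(cv2.convertScaleAbs(t,alpha=1.8),(180,180),interpolation=cv2.INTER_CUBIC)
cv2.imwrite('pics/w5.png',W)
for m in ((0,140,2),(0,90,68),(0,0,106)): print(m,proj(c,bp(*m))*1.5)
E
```

```text
12.4333 [0.4595 0.2175 0.201 ] bed [ -6.4  92.7 165.2] Fbed [ 0.1 -0.5 -0.1] gap 60.2 rot err [ 0.2  -0.73  0.07]
7 x travel [-1.05, -0.42, 18.45] rot [0.029, -0.104, 0.01]
(0, 140, 2) [443.88134641 269.70960367]
(0, 90, 68) [376.24739713 298.15909844]
(0, 0, 106) [199.92712994 321.78053365]
```

View pics/w5.png

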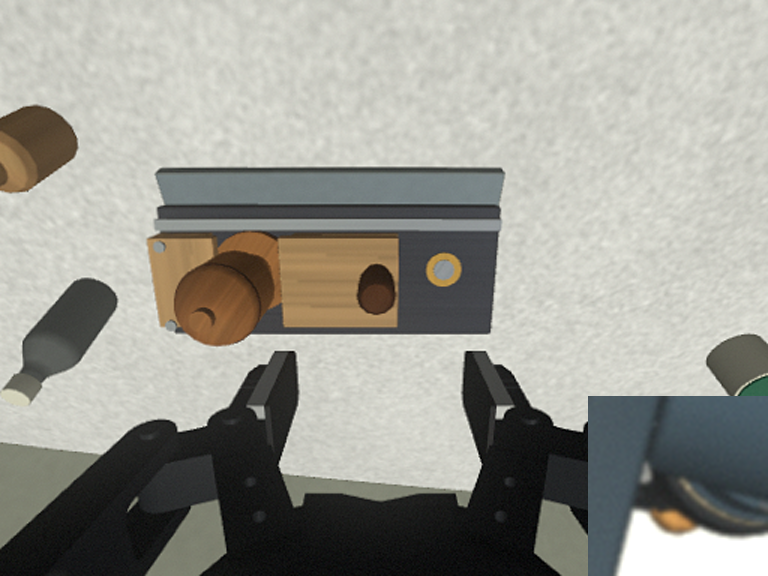

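The knob top is at (376,296), which matches the model within 2 px, and the mallet stands on the bench. I'll grip the knob.

Emit:
{"name": "send_rows", "arguments": {
  "motion": [
    {"gripper": 60, "travel": [-1.1, -0.4, 18.4], "rotation": [0, -0.1, 0]},
    {"gripper": 60, "travel": [-1.1, -0.4, 18.4], "rotation": [0, -0.1, 0]},
    {"gripper": 60, "travel": [-1.1, -0.4, 18.4], "rotation": [0, -0.1, 0]},
    {"gripper": 60, "travel": [-1.1, -0.4, 18.4], "rotation": [0, -0.1, 0]},
    {"gripper": 60, "travel": [-1.1, -0.4, 18.4], "rotation": [0, -0.1, 0]},
    {"gripper": 60, "travel": [-1.1, -0.4, 18.4], "rotation": [0, -0.1, 0]},
    {"gripper": 60, "travel": [-1.1, -0.4, 15], "rotation": [0, -0.1, 0]},
    {"gripper": 60, "travel": [0, 0, 0], "rotation": [0, 0, 0]},
    {"gripper": 60, "travel": [0, 0, 0], "rotation": [0, 0, 0]}
  ]
}}

```text
t: 13.23
tcp_pos: [0.5138, 0.2225, 0.0868]
tool_rot: [-0.09, 0.978, 0.019, 0.188]
force: [0.4, -0.9, 1.1]
finger_gap: 0.701
```

```bash
python3 st.py
```

```text
13.2333 [0.5138 0.2225 0.0868] bed [ 1.7 87.4 39. ] Fbed [ 0.6 -1.   1. ] gap 59.9 rot err [ 0.08 -0.03 -0.24]
```

Emit:
{"name": "send_rows", "arguments": {
  "motion": [
    {"gripper": 40, "travel": [0, 0, 0], "rotation": [0, 0, 0]},
    {"gripper": 30, "travel": [0, 0, 0], "rotation": [0, 0, 0]},
    {"gripper": 18, "travel": [0, 0, 0], "rotation": [0, 0, 0]},
    {"gripper": 18, "travel": [0, 0, 0], "rotation": [0, 0, 0]},
    {"gripper": 18, "travel": [0, 0, 0], "rotation": [0, 0, 0]},
    {"gripper": 18, "travel": [0, 0, 0], "rotation": [0, 0, 0]},
    {"gripper": 18, "travel": [0, 0, 0], "rotation": [0, 0, 0]},
    {"gripper": 18, "travel": [0, 0, 0], "rotation": [0, 0, 0]}
  ],
  "newtons": 40
}}

```text
t: 13.9
tcp_pos: [0.513, 0.2254, 0.089]
tool_rot: [-0.092, 0.977, 0.02, 0.19]
force: [-2.8, 8.6, 4.0]
finger_gap: 0.266
```

```bash
python3 st.py
```

```text
13.9 [0.513  0.2254 0.089 ] bed [ 2.2 90.5 41.1] Fbed [0.4 8.9 4.2] gap 22.7 rot err [ 0.22  0.21 -0.06]
```

Emit:
{"name": "send_rows", "arguments": {
  "motion": [
    {"gripper": 18, "travel": [0, 3, 0], "rotation": [0, 0, 0]},
    {"gripper": 18, "travel": [0, 4, 0], "rotation": [0, 0, 0]},
    {"gripper": 18, "travel": [0, 4, 0], "rotation": [0, 0, 0]},
    {"gripper": 18, "travel": [0, 4, 0], "rotation": [0, 0, 0]},
    {"gripper": 18, "travel": [0, 4, 0], "rotation": [0, 0, 0]},
    {"gripper": 18, "travel": [0, 4, 0], "rotation": [0, 0, 0]}
  ]
}}

```text
t: 14.4
tcp_pos: [0.5092, 0.2454, 0.0889]
tool_rot: [-0.091, 0.978, 0.019, 0.189]
force: [-0.7, -8.7, 5.4]
finger_gap: 0.265
```

```bash
python3 st.py
```

```text
14.4 [0.5092 0.2454 0.0889] bed [  2.2 110.8  41. ] Fbed [-0.1 -8.4  5.8] gap 22.6 rot err [ 0.07  0.11 -0.14]
```

Emit:
{"name": "send_rows", "arguments": {
  "motion": [
    {"gripper": 18, "travel": [0, 4, 0], "rotation": [0, 0, 0]},
    {"gripper": 18, "travel": [0, 4, 0], "rotation": [0, 0, 0]},
    {"gripper": 18, "travel": [0, 4, 0], "rotation": [0, 0, 0]},
    {"gripper": 18, "travel": [0, 4, 0], "rotation": [0, 0, 0]},
    {"gripper": 18, "travel": [0, 4, 0], "rotation": [0, 0, 0]},
    {"gripper": 18, "travel": [0, 3, 0], "rotation": [0, 0, 0]},
    {"gripper": 18, "travel": [0, 0, 0], "rotation": [0, 0, 0]}
  ]
}}

```text
t: 14.98
tcp_pos: [0.5049, 0.2684, 0.0889]
tool_rot: [-0.091, 0.978, 0.019, 0.189]
force: [-0.3, -4.6, 6.0]
finger_gap: 0.262
```

```bash
python3 st.py
```

```text
14.9833 [0.5049 0.2684 0.0889] bed [  2.2 134.3  41. ] Fbed [ 1.1 -4.5  6. ] gap 22.4 rot err [ 0.09  0.11 -0.11]
```

Emit:
{"name": "send_rows", "arguments": {
  "motion": [
    {"gripper": 18, "travel": [0, 1, 0], "rotation": [0, 0, 0]},
    {"gripper": 18, "travel": [0, 1, 0], "rotation": [0, 0, 0]},
    {"gripper": 18, "travel": [0, 0.5, 0], "rotation": [0, 0, 0]},
    {"gripper": 18, "travel": [0, 0, 0], "rotation": [0, 0, 0]}
  ]
}}

```text
t: 15.32
tcp_pos: [0.5046, 0.27, 0.0889]
tool_rot: [-0.091, 0.978, 0.018, 0.189]
force: [0.8, -9.1, 6.0]
finger_gap: 0.264
```

```bash
python3 st.py
```

```text
15.3167 [0.5046 0.27   0.0889] bed [  2.2 135.8  41. ] Fbed [ 1.4 -9.1  5.9] gap 22.5 rot err [ 0.04  0.07 -0.14]
```

Emit:
{"name": "send_rows", "arguments": {
  "motion": [
    {"gripper": 18, "travel": [0, 1, 0], "rotation": [0, 0, 0]},
    {"gripper": 18, "travel": [0, 0, 0], "rotation": [0, 0, 0]}
  ]
}}

```text
t: 15.48
tcp_pos: [0.5046, 0.27, 0.0889]
tool_rot: [-0.091, 0.978, 0.018, 0.188]
force: [1.5, -13.6, 6.6]
finger_gap: 0.263
```

```bash
python3 st.py
```

```text
15.4833 [0.5046 0.27   0.0889] bed [  2.2 135.9  41. ] Fbed [  1.5 -13.6   6.5] gap 22.5 rot err [-0.03  0.02 -0.15]
```

Emit:
{"name": "send_rows", "arguments": {
  "motion": [
    {"gripper": 35, "travel": [0, -1, 0], "rotation": [0, 0, 0]},
    {"gripper": 60, "travel": [0, 0, 0], "rotation": [0, 0, 0]},
    {"gripper": 60, "travel": [0, 0, 0], "rotation": [0, 0, 0]},
    {"gripper": 60, "travel": [0, 0, 0], "rotation": [0, 0, 0]},
    {"gripper": 60, "travel": [0, 0, 0], "rotation": [0, 0, 0]},
    {"gripper": 60, "travel": [0, 0, -10], "rotation": [0, 0, 0]},
    {"gripper": 80, "travel": [0, 0, -25], "rotation": [0, 0, 0]},
    {"gripper": 80, "travel": [0, 0, -30], "rotation": [0, 0, 0]},
    {"gripper": 80, "travel": [0, 0, -30], "rotation": [0, 0, 0]},
    {"gripper": 80, "travel": [0, 0, -30], "rotation": [0, 0, 0]}
  ]
}}

```text
t: 16.32
tcp_pos: [0.4573, 0.2625, 0.2049]
tool_rot: [-0.091, 0.978, 0.019, 0.188]
force: [1.1, 1.0, 0.2]
finger_gap: 0.93
```

```bash
python3 st.py;  python3 - <<'E'
from h import *
plan(RB,bp(0,1,166),6)
E
```

```text
16.3167 [0.4573 0.2625 0.2049] bed [  0.8 137.3 166.5] Fbed [ 1.2  0.8 -0.2] gap 79.4 rot err [ 0.17 -0.01 -0.1 ]
6 x travel [0.11, -22.71, 0.04] rot [0.028, -0.001, -0.016]
```

Emit:
{"name": "send_rows", "arguments": {
  "motion": [
    {"gripper": 80, "travel": [0, -22.7, 0], "rotation": [0, 0, 0]},
    {"gripper": 80, "travel": [0, -22.7, 0], "rotation": [0, 0, 0]},
    {"gripper": 80, "travel": [0, -22.7, 0], "rotation": [0, 0, 0]},
    {"gripper": 80, "travel": [0, -22.7, 0], "rotation": [0, 0, 0]},
    {"gripper": 80, "travel": [0, -22.7, 0], "rotation": [0, 0, 0]},
    {"gripper": 80, "travel": [0, -22.7, 0], "rotation": [0, 0, 0]},
    {"gripper": 80, "travel": [0, 0, 0], "rotation": [0, 0, 0]},
    {"gripper": 80, "travel": [0, 0, 0], "rotation": [0, 0, 0]}
  ]
}}

```text
t: 16.98
tcp_pos: [0.4838, 0.1279, 0.2037]
tool_rot: [-0.09, 0.978, 0.019, 0.189]
force: [-0.6, 0.1, 0.2]
finger_gap: 0.937
```

```bash
python3 st.py;  python3 - <<'E'
from h import *
import json
c=manip.calibration('wrist'); im=manip.snapshot('wrist')
json.dump({k:np.array(v).tolist() for k,v in c.items()},open('w6.json','w'))
cv2.imwrite('pics/w6.png',cv2.resize(cv2.convertScaleAbs(im[...,::-1],alpha=1.4),(768,576),interpolation=cv2.INTER_CUBIC))
for m in ((0,140,2),(0,135,68),(0,0,106)): print(m,proj(c,bp(*m))*1.5)
# silhouette of the bowl rim (24 mm, 82 up)
print([(proj(c,bp(24*np.cos(a),24*np.sin(a),82))*1.5).round().tolist() for a in np.arange(4)*np.pi/2])
E
```

```text
16.9833 [0.4838 0.1279 0.2037] bed [  1.3   0.2 165. ] Fbed [-0.5  0.2  0.4] gap 80.0 rot err [ 0.12  0.07 -0.26]
(0, 140, 2) [569.40497658 256.00036047]
(0, 135, 68) [608.06365187 282.67765488]
(0, 0, 106) [381.2644767  306.47057235]
[[381.0, 331.0], [424.0, 291.0], [381.0, 249.0], [338.0, 291.0]]
```

View pics/w6.png

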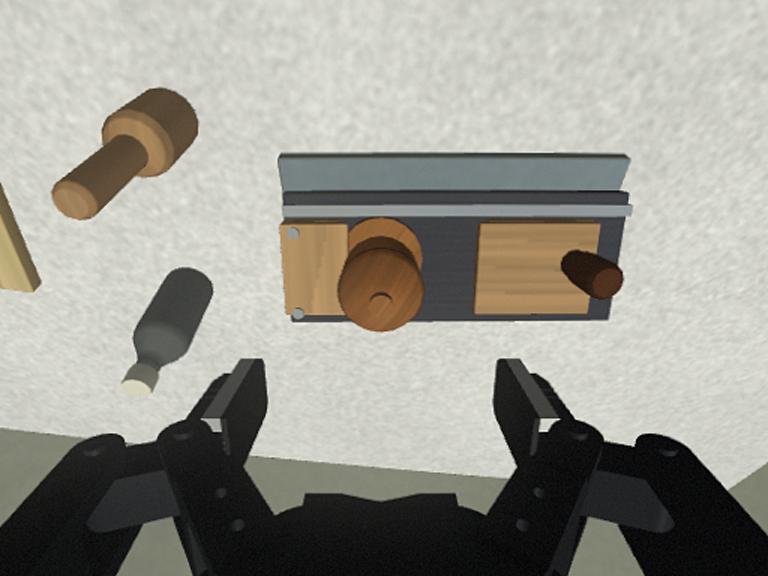

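The goblet is centred under the tool (bowl 338–424, predicted 338–424), the jaw is open with its knob where predicted, and the mallet is upright. I'll grip the goblet.

Emit:
{"name": "send_rows", "arguments": {
  "motion": [
    {"gripper": 80, "travel": [0.2, 0.1, 20], "rotation": [0, 0, 0]},
    {"gripper": 80, "travel": [0.2, 0.1, 20], "rotation": [0, 0, 0]},
    {"gripper": 80, "travel": [0.2, 0.1, 20], "rotation": [0, 0, 0]},
    {"gripper": 80, "travel": [0.2, 0.1, 20], "rotation": [0, 0, 0]},
    {"gripper": 80, "travel": [0.2, 0.1, 20], "rotation": [0, 0, 0]},
    {"gripper": 80, "travel": [0.2, 0, 17], "rotation": [0, 0, 0]},
    {"gripper": 80, "travel": [0, 0, 0], "rotation": [0, 0, 0]},
    {"gripper": 80, "travel": [0, 0, 0], "rotation": [0, 0, 0]}
  ]
}}

```text
t: 17.7
tcp_pos: [0.5245, 0.1386, 0.0935]
tool_rot: [-0.092, 0.978, 0.02, 0.187]
force: [-0.6, 0.4, 0.8]
finger_gap: 0.931
```

```bash
python3 st.py
```

```text
17.7 [0.5245 0.1386 0.0935] bed [-0.6  3.1 47.1] Fbed [-0.2  0.5  0.9] gap 79.5 rot err [ 0.23 -0.07 -0.04]
```

Emit:
{"name": "send_rows", "arguments": {
  "motion": [
    {"gripper": 70, "travel": [0, -2.2, 1], "rotation": [0, 0, 0]},
    {"gripper": 62, "travel": [0, 0, 0], "rotation": [0, 0, 0]},
    {"gripper": 58, "travel": [0, 0, 0], "rotation": [0, 0, 0]},
    {"gripper": 58, "travel": [0, 0, 0], "rotation": [0, 0, 0]},
    {"gripper": 58, "travel": [0, 0, 0], "rotation": [0, 0, 0]}
  ],
  "newtons": 30
}}

```text
t: 18.12
tcp_pos: [0.5263, 0.1352, 0.094]
tool_rot: [-0.091, 0.978, 0.019, 0.189]
force: [-0.1, -0.2, -0.4]
finger_gap: 0.679
```

```bash
python3 st.py
```

```text
18.1167 [0.5263 0.1352 0.094 ] bed [ 0.7 -0.6 47.2] Fbed [-0.3 -0.2 -0.3] gap 58.0 rot err [ 0.13  0.12 -0.12]
```

Emit:
{"name": "send_rows", "arguments": {
  "motion": [
    {"gripper": 54, "travel": [0, 1.2, 0], "rotation": [0, 0, 0]},
    {"gripper": 51, "travel": [0, 0, 0], "rotation": [0, 0, 0]},
    {"gripper": 51, "travel": [0, 0, 0], "rotation": [0, 0, 0]},
    {"gripper": 51, "travel": [0, 0, 0], "rotation": [0, 0, 0]}
  ]
}}

```text
t: 18.45
tcp_pos: [0.526, 0.1364, 0.0933]
tool_rot: [-0.091, 0.978, 0.019, 0.188]
force: [-0.4, -0.5, 0.8]
finger_gap: 0.598
```

```bash
python3 st.py
```

```text
18.45 [0.526  0.1364 0.0933] bed [ 0.3  0.7 46.5] Fbed [-0.1 -0.5  0.9] gap 51.1 rot err [ 0.14  0.06 -0.12]
```

Emit:
{"name": "send_rows", "arguments": {
  "motion": [
    {"gripper": 49, "travel": [0, 0, 0], "rotation": [0, 0, 0]},
    {"gripper": 47, "travel": [0, 0, 0], "rotation": [0, 0, 0]},
    {"gripper": 45, "travel": [0, 0, 0], "rotation": [0, 0, 0]},
    {"gripper": 42, "travel": [0, 0, 0], "rotation": [0, 0, 0]},
    {"gripper": 42, "travel": [0, 0, 0], "rotation": [0, 0, 0]},
    {"gripper": 42, "travel": [0, 0, 0], "rotation": [0, 0, 0]}
  ]
}}

```text
t: 18.95
tcp_pos: [0.5259, 0.1365, 0.0934]
tool_rot: [-0.091, 0.978, 0.019, 0.188]
force: [-1.4, -0.0, 4.3]
finger_gap: 0.552
```

```bash
python3 st.py
```

```text
18.95 [0.5259 0.1365 0.0934] bed [ 0.2  0.7 46.7] Fbed [0.3 0.2 4.5] gap 47.2 rot err [ 0.14  0.06 -0.12]
```

Emit:
{"name": "send_rows", "arguments": {
  "motion": [
    {"gripper": 42, "travel": [0, 0, -0.7], "rotation": [0, 0, 0]},
    {"gripper": 42, "travel": [0, 0, -0.7], "rotation": [0, 0, 0]},
    {"gripper": 42, "travel": [0, 1, 0], "rotation": [0, 0, 0]},
    {"gripper": 42, "travel": [0, 2, 0], "rotation": [0, 0, 0]},
    {"gripper": 42, "travel": [0, 2, 0], "rotation": [0, 0, 0]}
  ],
  "newtons": 40
}}

```text
t: 19.37
tcp_pos: [0.5243, 0.1413, 0.0943]
tool_rot: [-0.091, 0.978, 0.019, 0.188]
force: [0.8, -1.0, -2.1]
finger_gap: 0.554
```

```bash
python3 st.py
```

```text
19.3667 [0.5243 0.1413 0.0943] bed [-0.   5.8 47.7] Fbed [-0.3 -1.1 -2.2] gap 47.3 rot err [ 0.15  0.01 -0.14]
```

Emit:
{"name": "send_rows", "arguments": {
  "motion": [
    {"gripper": 42, "travel": [0, 2.5, 0], "rotation": [0, 0, 0]},
    {"gripper": 42, "travel": [0, 2.5, 0], "rotation": [0, 0, 0]},
    {"gripper": 42, "travel": [0, 2.5, 0], "rotation": [0, 0, 0]},
    {"gripper": 42, "travel": [0, 2.5, 0], "rotation": [0, 0, 0]},
    {"gripper": 42, "travel": [0, 2.5, 0], "rotation": [0, 0, 0]},
    {"gripper": 42, "travel": [0, 0, 0], "rotation": [0, 0, 0]},
    {"gripper": 42, "travel": [0, 0, 0], "rotation": [0, 0, 0]}
  ]
}}

```text
t: 19.95
tcp_pos: [0.5222, 0.1538, 0.0947]
tool_rot: [-0.091, 0.978, 0.019, 0.188]
force: [-1.0, 0.2, -3.1]
finger_gap: 0.552
```

```bash
python3 st.py
```

```text
19.95 [0.5222 0.1538 0.0947] bed [ 0.3 18.4 48. ] Fbed [-2.   0.4 -2.6] gap 47.1 rot err [ 0.15  0.06 -0.09]
```

Run:
```python
from h import *
a=bp(0,18,170); print(a); plan(RD,[.415,-.223,.225],12,(RB,a))
```

```text
[0.47750313 0.14489109 0.20787299]
12 x travel [10.38, -29.15, -3.63] rot [0.0, 1.814, -0.0]
```

Emit:
{"name": "send_rows", "arguments": {
  "motion": [
    {"gripper": 42, "travel": [0, 0, -6], "rotation": [0, 0, 0]},
    {"gripper": 42, "travel": [0, 0, -14], "rotation": [0, 0, 0]},
    {"gripper": 42, "travel": [0, 0, -22], "rotation": [0, 0, 0]},
    {"gripper": 42, "travel": [0, 0, -28], "rotation": [0, 0, 0]},
    {"gripper": 42, "travel": [0, 0, -28], "rotation": [0, 0, 0]},
    {"gripper": 42, "travel": [0, 0, -24], "rotation": [0, 0, 0]}
  ]
}}

```text
t: 20.45
tcp_pos: [0.4766, 0.1443, 0.2094]
tool_rot: [-0.091, 0.978, 0.019, 0.188]
force: [0.6, 0.7, -1.7]
finger_gap: 0.554
```

```bash
python3 st.py
python3 - <<'E'
from h import *
plan(RD,[.415,-.223,.225],15)
E
```

```text
20.45 [0.4766 0.1443 0.2094] bed [ -0.4  17.6 171.8] Fbed [ 0.1  0.5 -1.8] gap 47.3 rot err [ 0.11  0.05 -0.14]
15 x travel [8.24, -23.3, -2.8] rot [0.009, 1.455, -0.008]
```

Emit:
{"name": "send_rows", "arguments": {
  "motion": [
    {"gripper": 42, "travel": [8.2, -23.3, -2.8], "rotation": [0, 1.455, 0]},
    {"gripper": 42, "travel": [8.2, -23.3, -2.8], "rotation": [0, 1.455, 0]},
    {"gripper": 42, "travel": [8.2, -23.3, -2.8], "rotation": [0, 1.455, 0]},
    {"gripper": 42, "travel": [8.2, -23.3, -2.8], "rotation": [0, 1.455, 0]},
    {"gripper": 42, "travel": [8.2, -23.3, -2.8], "rotation": [0, 1.455, 0]},
    {"gripper": 42, "travel": [8.2, -23.3, -2.8], "rotation": [0, 1.455, 0]},
    {"gripper": 42, "travel": [8.2, -23.3, -2.8], "rotation": [0, 1.455, 0]},
    {"gripper": 42, "travel": [8.2, -23.3, -2.8], "rotation": [0, 1.455, 0]}
  ]
}}

```text
t: 21.12
tcp_pos: [0.4435, -0.0526, 0.2103]
tool_rot: [-0.092, 0.992, 0.009, 0.088]
force: [0.8, -0.0, -1.9]
finger_gap: 0.553
```

Emit:
{"name": "send_rows", "arguments": {
  "motion": [
    {"gripper": 42, "travel": [8.2, -23.3, -2.8], "rotation": [0, 1.455, 0]},
    {"gripper": 42, "travel": [8.2, -23.3, -2.8], "rotation": [0, 1.455, 0]},
    {"gripper": 42, "travel": [8.2, -23.3, -2.8], "rotation": [0, 1.455, 0]},
    {"gripper": 42, "travel": [8.2, -23.3, -2.8], "rotation": [0, 1.455, 0]},
    {"gripper": 42, "travel": [8.2, -23.3, -2.8], "rotation": [0, 1.455, 0]},
    {"gripper": 42, "travel": [8.2, -23.3, -2.8], "rotation": [0, 1.455, 0]},
    {"gripper": 42, "travel": [8.2, -23.3, -2.8], "rotation": [0, 1.455, 0]},
    {"gripper": 42, "travel": [0, 0, 0], "rotation": [0, 0, 0]},
    {"gripper": 42, "travel": [0, 0, 0], "rotation": [0, 0, 0]}
  ]
}}

```text
t: 21.87
tcp_pos: [0.4165, -0.2238, 0.2233]
tool_rot: [-0.092, 0.996, 0.001, 0.0]
force: [-0.3, 0.1, -2.1]
finger_gap: 0.552
```

Run:
```python
from h import *
r,p,s=cur(); print(s['t'],p,s['finger_gap'],r.as_matrix()[:,2])
plan(RD,[.415,-.223,.095],8)
```

```text
21.8667 [ 0.41653155 -0.22380017  0.22334254] 0.5519227842073038 [ 3.83416690e-04  2.02377648e-03 -9.99997879e-01]
8 x travel [0.18, 0.12, 16.04] rot [0.014, 0.005, -0.027]
```

Emit:
{"name": "send_rows", "arguments": {
  "motion": [
    {"gripper": 42, "travel": [0.2, 0.1, 18], "rotation": [0, 0, 0]},
    {"gripper": 42, "travel": [0.2, 0.1, 18], "rotation": [0, 0, 0]},
    {"gripper": 42, "travel": [0.2, 0.1, 18], "rotation": [0, 0, 0]},
    {"gripper": 42, "travel": [0.2, 0.1, 18], "rotation": [0, 0, 0]},
    {"gripper": 42, "travel": [0.2, 0.1, 18], "rotation": [0, 0, 0]},
    {"gripper": 42, "travel": [0.2, 0.1, 18], "rotation": [0, 0, 0]},
    {"gripper": 42, "travel": [0, 0, 18], "rotation": [0, 0, 0]},
    {"gripper": 42, "travel": [0, 0, 12], "rotation": [0, 0, 0]},
    {"gripper": 42, "travel": [0, 0, 5], "rotation": [0, 0, 0]},
    {"gripper": 42, "travel": [0, 0, 0], "rotation": [0, 0, 0]},
    {"gripper": 42, "travel": [0, 0, 0], "rotation": [0, 0, 0]}
  ]
}}

```text
t: 22.78
tcp_pos: [0.4152, -0.2212, 0.0803]
tool_rot: [-0.093, 0.996, 0.002, -0.0]
force: [-0.2, 0.0, -1.6]
finger_gap: 0.548
```

Run:
```python
from h import *
r,p,s=cur(); print(s['t'],p,s['force'],r.as_matrix()[:,2])
plan(RD,[.415,-.223,.070],1)
```

```text
22.7833 [ 0.41518671 -0.2211953   0.0803394 ] [-0.1546083   0.0367022  -1.63284772] [-5.64876438e-04  3.17555668e-03 -9.99994798e-01]
1 x travel [0.52, -1.77, 10.33] rot [0.185, 0.002, -0.036]
```

Emit:
{"name": "send_rows", "arguments": {
  "motion": [
    {"gripper": 42, "travel": [0.3, -0.9, 4], "rotation": [0.1, 0, 0]},
    {"gripper": 42, "travel": [0.2, -0.9, 4], "rotation": [0.1, 0, 0]},
    {"gripper": 42, "travel": [0, 0, 2], "rotation": [0, 0, 0]},
    {"gripper": 42, "travel": [0, 0, 1], "rotation": [0, 0, 0]},
    {"gripper": 42, "travel": [0, 0, 0], "rotation": [0, 0, 0]},
    {"gripper": 42, "travel": [0, 0, 0], "rotation": [0, 0, 0]}
  ]
}}

```text
t: 23.28
tcp_pos: [0.4151, -0.2236, 0.0691]
tool_rot: [-0.093, 0.996, -0.0, 0.0]
force: [0.6, 0.1, -1.4]
finger_gap: 0.552
```

Emit:
{"name": "send_rows", "arguments": {
  "motion": [
    {"gripper": 42, "travel": [0, 0, 0.7], "rotation": [0, 0, 0]},
    {"gripper": 42, "travel": [0, 0, 0.7], "rotation": [0, 0, 0]},
    {"gripper": 42, "travel": [0, 0, 0], "rotation": [0, 0, 0]}
  ]
}}

```text
t: 23.53
tcp_pos: [0.415, -0.2235, 0.0676]
tool_rot: [-0.093, 0.996, -0.0, 0.0]
force: [-0.7, 0.9, -2.5]
finger_gap: 0.546
```

Emit:
{"name": "send_rows", "arguments": {
  "motion": [
    {"gripper": 42, "travel": [0, 0, 0.7], "rotation": [0, 0, 0]},
    {"gripper": 42, "travel": [0, 0, 0.7], "rotation": [0, 0, 0]},
    {"gripper": 42, "travel": [0, 0, 0], "rotation": [0, 0, 0]}
  ]
}}

```text
t: 23.78
tcp_pos: [0.415, -0.2235, 0.0661]
tool_rot: [-0.093, 0.996, -0.0, -0.0]
force: [0.5, -0.5, -2.2]
finger_gap: 0.552
```

Emit:
{"name": "send_rows", "arguments": {
  "motion": [
    {"gripper": 42, "travel": [0, 0, 0.6], "rotation": [0, 0, 0]},
    {"gripper": 42, "travel": [0, 0, 0], "rotation": [0, 0, 0]}
  ]
}}

```text
t: 23.95
tcp_pos: [0.4151, -0.2235, 0.0656]
tool_rot: [-0.093, 0.996, -0.0, 0.0]
force: [0.5, 1.0, -1.3]
finger_gap: 0.55
```

Emit:
{"name": "send_rows", "arguments": {
  "motion": [
    {"gripper": 42, "travel": [0, 0, 0.6], "rotation": [0, 0, 0]},
    {"gripper": 42, "travel": [0, 0, 0], "rotation": [0, 0, 0]}
  ]
}}

```text
t: 24.12
tcp_pos: [0.4151, -0.2236, 0.0656]
tool_rot: [-0.093, 0.996, -0.0, 0.0]
force: [-1.3, 1.6, 4.5]
finger_gap: 0.55
```

Emit:
{"name": "send_rows", "arguments": {
  "motion": [
    {"gripper": 42, "travel": [0, 0, 0.6], "rotation": [0, 0, 0]},
    {"gripper": 42, "travel": [0, 0, 0], "rotation": [0, 0, 0]}
  ]
}}

```text
t: 24.28
tcp_pos: [0.4151, -0.2237, 0.0655]
tool_rot: [-0.093, 0.996, -0.0, 0.0]
force: [-1.8, 0.4, 10.3]
finger_gap: 0.55
```

Emit:
{"name": "send_rows", "arguments": {
  "motion": [
    {"gripper": 42, "travel": [0, 0, -1], "rotation": [0, 0, 0]},
    {"gripper": 47, "travel": [0, 0, 0], "rotation": [0, 0, 0]},
    {"gripper": 49, "travel": [0, 0, 0], "rotation": [0, 0, 0]},
    {"gripper": 51, "travel": [0, 0, 0], "rotation": [0, 0, 0]},
    {"gripper": 55, "travel": [0, 0, 0], "rotation": [0, 0, 0]},
    {"gripper": 62, "travel": [0, 0, 0], "rotation": [0, 0, 0]},
    {"gripper": 70, "travel": [0, 0, 0], "rotation": [0, 0, 0]},
    {"gripper": 70, "travel": [0, 0, 0], "rotation": [0, 0, 0]},
    {"gripper": 70, "travel": [0, 0, 0], "rotation": [0, 0, 0]}
  ]
}}

```text
t: 25.03
tcp_pos: [0.4151, -0.2235, 0.0654]
tool_rot: [-0.093, 0.996, -0.0, 0.0]
force: [0.3, 0.3, 1.0]
finger_gap: 0.825
```

Emit:
{"name": "send_rows", "arguments": {
  "motion": [
    {"gripper": 70, "travel": [0, 0, -10], "rotation": [0, 0, 0]},
    {"gripper": 70, "travel": [0, 0, -20], "rotation": [0, 0, 0]},
    {"gripper": 70, "travel": [0, 0, -30], "rotation": [0, 0, 0]},
    {"gripper": 70, "travel": [0, 0, -35], "rotation": [0, 0, 0]},
    {"gripper": 70, "travel": [0, 0, -35], "rotation": [0, 0, 0]},
    {"gripper": 70, "travel": [0, 0, -20], "rotation": [0, 0, 0]},
    {"gripper": 70, "travel": [0, 0, 0], "rotation": [0, 0, 0]}
  ]
}}

```text
t: 25.62
tcp_pos: [0.4173, -0.2253, 0.2199]
tool_rot: [-0.093, 0.996, -0.004, 0.004]
force: [1.5, 0.1, -0.0]
finger_gap: 0.815
```

Run:
```python
from h import *
r,p,s=cur(); print(s['t'],p,s['force'])
S=manip.calibration('scene'); im=manip.snapshot('scene')
c=manip.calibration('wrist'); w=manip.snapshot('wrist')
A=cv2.resize(im[140:300,150:362,::-1],(477,360),interpolation=cv2.INTER_CUBIC)
B=cv2.resize(cv2.convertScaleAbs(w[...,::-1],alpha=1.4),(320,240))
C=np.zeros((600,800,3),np.uint8); C[:600,:795]=0; C[:360,:477]=A; C[:240,480:]=B
C[360:600,:477]=cv2.resize(im[145:225,160:319,::-1],(477,240),interpolation=cv2.INTER_CUBIC)
cv2.imwrite('pics/final.png',C)
g=np.array([.4145,-.2232,.019])
print('pred fin',(proj(S,g+[0,0,.106])-[160,145])*3+[0,360],'foot',(proj(S,g)-[160,145])*3+[0,360],'pin',(proj(S,bp(0,140,2))-[150,140])*2.25,'knob45',(proj(S,bp(0,135,68))-[150,140])*2.25)
```

```text
25.6167 [ 0.4173429  -0.22533998  0.21986325] [ 1.52183419  0.13125209 -0.02833541]
pred fin [212.50852366 318.98133514] foot [217.65466598 408.54885093] pin [397.83176584 257.57352205] knob45 [413.83084684 194.74401035]
```

View pics/final.png

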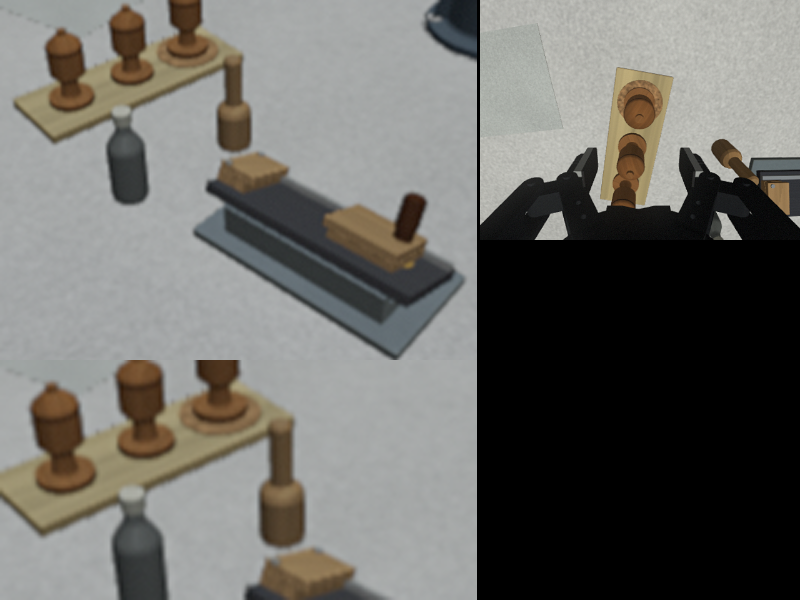

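The goblet stands upright with cork visible all round its foot (219,405). The mallet is upright, the jaw is open, and the other things stand as before. I'll hand it in.

```bash
python3 -c "
from station import manip
print(manip.sign_off())"
```

```text
the job is handed in; nothing more can be done
None
```

I handed the job in at about 25.7 s of the 69 s allowed. I drove the pin down with the mallet and stood the mallet back near where it started, a few millimetres off. I slid the jaw open to its stop, slid the goblet about 18 mm out from under the fixed lip, and lifted it clear. It now stands upright on the empty coaster.

**Checks that agreed:**
- **Pin:** it stopped hard, and the wrist picture showed it flush in its ring where the model puts it when fully down. The jaw then slid over it.
- **Jaw:** it moved about 45 mm before the force rose at the stop. In a later picture the knob was where 45 mm of opening should put it.
- **Goblet release:** side force stayed at about 1 N while sliding it from under the lip.
- **Goblet placing:** it touched the cork within 1 mm of the expected height. The last pictures show cork all round the foot, the mallet upright, and the bottle and other goblets in place.

**Checks that disagreed or came close:**
- **First move:** it was refused because its rows lacked gripper values, so one wrist picture was wasted.
- **Measured heights:** triangulated heights came out 1 to 7 mm below the text's (the most for the mallet top), so I used the text's heights and confirmed them by touch.
- **Pin force:** pressing the pin to its stop peaked at about 77 N at the wrist, under the 120 N limit.

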